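# Wedge a sprung plate flush under a fit-up dog

### The job

Two plates are being fitted up for butt welding, and the free edge of the left-hand plate has sprung up along the seam. Take the loose steel wedge, enter its thin end under the dog's arm from the robot's side, on top of the sprung plate, and push it in steadily by its thick end until the plate is down flush and the wedge is jammed tight by a firm hand push of about 20 N; do not drive it harder, because the dog is only tacked on. Let go of the wedge and leave it jammed there, and leave the things lying around undisturbed.

Things in the scene. Friction and masses are not known exactly. Their poses are not given: they have to be found in the camera images.
- fitup: two dark steel plates, 10 mm thick, on 12 mm packing bars, fixed on the table. Origin on the table under the seam, below the dog; x along the seam away from the robot, y left across it, z up. Plates reach from x = -140 to +90 mm. Plate A (right, y -112 to -2) is fixed, top at z = 22. Plate B (left, y +2 to +160) is tacked at its left edge y = 160 and springs up about it
- dog: fit-up dog, a rusty L hand-cut from 12 mm plate, standing on plate A, axes parallel to fitup's. Origin over the seam, at mid thickness, level with plate A's top. Its arm, 26 mm deep, reaches over plate B: y -4 to +48, x -6 to +6. How high the arm's underside stands above the origin is not measured: 12 to 18 mm, different each time. Best place for the wedge: along x, below the arm at y = +24
- b_edge (a point): point on top of plate B in line with the dog, 8 mm left of the seam. Starts about 6 mm high (B is then about 5 mm high under the wedge); flush when level with plate A's top, 22 mm above the table, where B comes to rest on its packing bar. Pressing B down near the dog takes about 7 N at the start and 12 N when flush
- wedge: loose bright steel wedge, 140 mm long, 26 mm wide, about 0.3 kg, lying on its flat face. Origin at the middle of the flat underside, x points to the thin end. Thickness grows evenly from 3.5 mm at the toe (x = +70) to 24.5 mm at the butt (x = -70). Smooth (friction about 0.25 on dog and plate), so once jammed it stays when let go
- wedge_toe (a point): middle of the wedge's thin end, on its flat underside
- wedge_butt (a point): middle of the wedge's upright 26 x 24 mm butt face, 12 mm above its underside. Pushed here, it takes about 10 N when plate B just comes flush; then the push rises quickly, and after a push of 20 N roughly 20 to 25 N stays on the dog
- weld_square: red and grey arrow-shaped magnet square, 85x85x17 mm, lying on the table: leave alone
- paint_marker: white and yellow marker, 122 mm long, 17 mm thick, lying on plate A to the right of the dog: leave alone
- forged_arm: rusty forged link arm, 121 mm long, 34 mm wide, 38 mm high, lying on the table to the left: leave alone
There are look-alikes about, which are no part of the job. What is shaped like the wedge but blue, green or pink is not meant.

How it is judged:
On the way:
1. the wedge's thin end is entered under the dog's arm from the robot's side (x of wedge_toe in the frame of dog above 0 m and y of wedge_toe in the frame of dog between 0 and 0.05 m and z of wedge_toe in the frame of dog below 0.012 m and x of wedge_butt in the frame of dog below -0.02 m), for 0.1 s.
At the end, for the whole second after the job is handed in: The wedge, entered from the robot's side, is let go and stays jammed under the dog's arm, bearing on the dog with more than 15 N, its toe at least 20 mm past the dog's middle; plate B's edge is within 1.5 mm of flush with plate A (contact force between wedge and dog above 15 N and z of b_edge in the frame of fitup below 0.0235 m and x of wedge_toe in the frame of dog above 0.02 m and x of wedge_butt in the frame of dog below -0.02 m and linear speed of wedge below 0.01 m/s); the robot touches nothing.
It fails at once if the dog is loaded with more than 50 N: its tacks crack (contact force between anything else and dog above 50 N).
It fails at once if a thing lying around is shifted by more than 20 mm (distance of any of weld_square, paint_marker, forged_arm from where it was at the start of the episode above 0.02 m).
It also fails if it takes over 54 s, if anything falls off the work surface, if the arm or the gripper's body presses on something with over 40 N, if the wrist force passes 120 N, or if a joint passes its speed limit or range.

### The arm

A 6-joint arm with a two-finger parallel gripper is mounted at the origin on a cart in front of the work surface, level with it; the furniture and walls round the work are solid. World frame = base frame: x ahead of the robot, y to its left, z up, the work surface at z = 0. Lengths are in m, angles in rad, forces in N, time in s.
With the tool pointing down it reaches from about 0.35 to 0.925 m from the base axis. Payload 6.4 kg.
Tool frame: the origin (TCP) lies at the very end of the fingers, on their centre line; the grasp point (between the pads) lies 19 mm behind it (arm.pinch_z is the distance from the TCP to the grasp point, in m); x points along the fingers, z is the direction in which the jaws open and shut, and the axes are right-handed (so a half turn about x gives the same grasp; the last joint's range is limited). The gripper opens to 85 mm and grips with 20 to 120 N. Pads are 22 mm wide; open, the fingers measure 114 mm over their backs; the gripper's body (76 mm by 85 mm) begins 54 mm behind the grasp point. The pads swing forward as they close: fully open they stand 13 mm farther back than shut.
Start: joints at [1.138, 0.245, 1.558, -0, 1.339, -0.174], TCP at [0.166, 0.628, 0.196] pointing down, gripper open.
Joint ranges: [-3.13, 3.13], [-1.02, 2.26], [0.13, 2.54], [-0.95, 4.09], [0.21, 2.88], [-2.74, 2.74]. Speed limits (rad/s): [2.57, 2.57, 3.14, 3.14, 3.14, 3.14].

### API

Orientations are given as a unit quaternion [x, y, z, w].
In Python, from cell import observe, capture, camera_info, order, spotter, arm gives the robot as it stands.
- The arm moves only by the tool carry_out, never from a script. Its argument "rows" is a list of rows, each an object with "xyz": the shift along the tool's x, y, z in cm, a list of three; "angular": the turn, a rotation vector about the tool's x, y, z in degrees, a list of three. A call has 1 to 20 rows; each row is the pose to reach, as a shift and turn from the pose measured when the call began, along the tool's axes at that moment; what a row does not reach only later rows make up. A row lasts 1/12 s, in which the tool goes at most 41.7 mm and 7.16 degrees, less where a joint would pass 70% of its speed; a pose out of reach is approached as far as the arm can. A call with a gripper value outside its range is refused whole. "jaw" is the closure, from -1 (fully open) to 1 (shut), set as the call begins (left out, the last holds). The fingers move at their own pace and stop on an object; "squeeze" is the grip in N (left out, the last holds). Time passes only in rows, so rows that repeat a pose let the fingers close. It gives the time, the measured TCP pose, the force and the opening at its end, in the units of the state.
- observe(): the state, without advancing time (a new reading comes with each control period).
- capture(name): name is "scene" or "top" or "wrist"; returns the picture (384x512x3 uint8, red, green, blue); there is no depth.
- camera_info(name): a dict with "vfov" (degrees; the focal length in pixels is half the picture's height over the tangent of half this angle, whatever the lens; pixels are square), "cx", "cy" (the principal point, pixels), "dist_coeffs" ([k1, k2, p1, p2, k3] as OpenCV has them; the pictures are not rectified), "extrinsics" (4x4, takes a point from camera to world coordinates). Camera axes: x right, y up, looking along -z (the intrinsics and any distortion apply to the point x, -y, -z); pixel columns grow to the right and rows downward; lengths in m; the calibration is good to about 2 mm. A picture is of the moment at which its call begins: read the wrist's pose just before it. camera_info takes no time and is no camera call; for the wrist camera it gives the pose at the moment of the call.
- order.close_job(): hands the job in, once; it reports no verdict.
Trained networks look in the newest picture that a camera, given by its name, has taken for a name from the list of things; names that differ only in an ending like _2 or _b are one class to them, and where a whole thing is asked for, a point or a joint stands for the part that bears it (a point fixed in the world has none). Each returns a list of dicts, best first, with "conf" (0 to 1); they miss things now and then, are a little off and sometimes report something else, mostly with a low value. They report only what shows in the picture. A call takes as long as a camera call. They do not tell look-alikes from the thing itself.
- spotter.find_in(camera, name): "xyz" ([x, y, z] in m, in world coordinates, good to about 4 mm: the middle of the surface that is visible of it).
- spotter.landmark_of(camera, name): "xyz" ([x, y, z] in m, in world coordinates, good to about 4 mm: a listed point, or the origin of a listed thing).
The state is a dict: "time_s": time; "qpos": joint angles; "joint_velocities": joint speeds; "tau": joint torques, N m; "position": TCP position; "eef_rot": TCP orientation; "force": force on the tool from outside, world axes, zero at the start; "moment": the same for the moment, N m; "width": finger opening in m.
Only numpy, scipy, OpenCV 4.12 (cv2) and the standard library are available. Lean on these libraries where they do the work, as an engineer would, in place of code of your own. Each camera call takes 0.05 s, during which the arm holds its last target.

## Working session

There is one attempt and no reset: what is moved stays moved. The work goes in short steps, Python scripts to look and compute and a tool call to move; the robot and the scene stay as the last step left them, time stands still between calls to the robot, and variables do not carry over. Pictures are saved under pics/ and viewed, and the job is handed in when it is done.

Besides the shell and the picture viewer there is one more tool, called after ">>>" in YAML: its name, and indented under it one key for each argument. carry_out: Moves the arm, as the interface text tells. Its arguments: {"type":"object","properties":{"rows":{"type":"array","items":{"type":"object","properties":{"xyz":{"type":"array","items":{"type":"number"}},"angular":{"type":"array","items":{"type":"number"}}}}},"jaw":{"type":"number"},"squeeze":{"type":"number"}},"required":["rows"]}

```bash
ls; mkdir -p pics; python3 - <<'E'
from cell import observe, capture, camera_info, order, spotter, arm
import cv2
print(observe())
for c in ("scene","top"):
    im=capture(c); cv2.imwrite(f"pics/{c}0.png",cv2.cvtColor(im,cv2.COLOR_RGB2BGR))
    print(c,camera_info(c))
    for n in ("wedge","dog","wedge_toe","wedge_butt","fitup","b_edge"):
        print(n,spotter.landmark_of(c,n))
print(observe()['time_s'], arm.pinch_z)
E
```

```text
pics
{'time_s': 0.0, 'qpos': array([ 1.13792802e+00,  2.45829096e-01,  1.55902878e+00,  2.95524537e-05,
        1.33871537e+00, -1.74088829e-01]), 'joint_velocities': array([-1.35877086e-03, -3.98127818e-05, -1.23077859e-03, -1.84216175e-04,
       -1.06762243e-03, -1.04435111e-03]), 'tau': array([ 2.17255929e-04, -4.29505241e+01, -3.26131582e+01, -1.23847981e-04,
        5.42419672e-03, -2.10480516e-05]), 'position': array([0.16604429, 0.6277774 , 0.19536286]), 'eef_rot': array([-0.43161933,  0.56096131,  0.43098824,  0.55971091]), 'force': array([ 0.12464554, -0.86764123, -0.6115868 ]), 'moment': array([-0.01871047,  0.03084914, -0.01612765]), 'width': 0.08533772632098117}
scene {'vfov': 44.9762034086194, 'cx': 256.4345243278649, 'cy': 194.57981270904523, 'dist_coeffs': array([-0.02930067,  0.        ,  0.        ,  0.        ,  0.        ]), 'extrinsics': array([[ 0.63499865,  0.39161228, -0.66589529, -0.52046918],
       [-0.7724646 ,  0.33155485, -0.54163625, -1.03304609],
       [ 0.00866941,  0.85831883,  0.5130435 ,  0.86948828],
       [ 0.        ,  0.        ,  0.        ,
[... 1504 characters left out ...]
dog [{'xyz': [0.6403, -0.0865, 0.0221], 'conf': 0.65}]
wedge_toe [{'xyz': [0.5541, -0.3729, 0.004], 'conf': 0.65}, {'xyz': [0.3744, -0.6215, -0.0007], 'conf': 0.58}, {'xyz': [0.4295, -0.4747, -0.0021], 'conf': 0.53}, {'xyz': [0.6283, -0.4754, 0.0043], 'conf': 0.49}]
wedge_butt [{'xyz': [0.4776, -0.7166, 0.0142], 'conf': 0.66}, {'xyz': [0.421, -0.3545, 0.015], 'conf': 0.62}, {'xyz': [0.5521, -0.5364, 0.0157], 'conf': 0.62}, {'xyz': [0.6961, -0.6002, 0.0195], 'conf': 0.51}, {'xyz': [0.3973, 0.2764, 0.0052], 'conf': 0.29}, {'xyz': [0.638, -0.0847, 0.023], 'conf': 0.19}]
fitup [{'xyz': [0.6399, -0.0882, -0.0043], 'conf': 0.64}]
b_edge [{'xyz': [0.6423, -0.0764, 0.0282], 'conf': 0.67}]
0.7 0.0187
```

View pics/scene0.png

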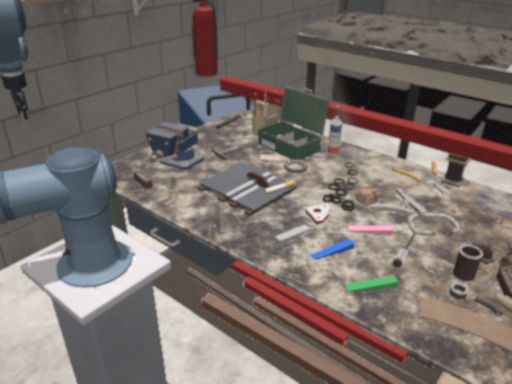

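View pics/top0.png

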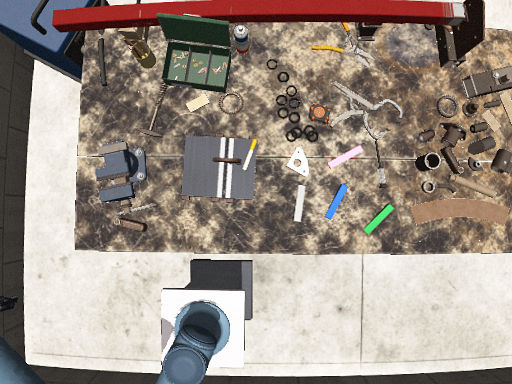

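The scene view shows the grey wedge at about px (293,232), with the blue, green and pink look-alikes to its right. In the top view it is at about (299,203), and the dog is at (228,160) on the dark plates. I'll zoom in for the yaw angles.

```bash
cat > h.py <<'E'
import numpy as np, cv2
from cell import camera_info
def ray(cam,uv,info=None):
    c=info or camera_info(cam); f=192/np.tan(np.radians(c['vfov'])/2)
    K=np.array([[f,0,c['cx']],[0,f,c['cy']],[0,0,1]])
    p=cv2.undistortPoints(np.array(uv,float).reshape(-1,1,2),K,np.array(c['dist_coeffs']))[:,0]
    d=np.c_[p[:,0],-p[:,1],-np.ones(len(p))]
    E=np.array(c['extrinsics']); return E[:3,3],d@E[:3,:3].T
def atz(cam,uv,z,info=None):
    o,d=ray(cam,uv,info); return o+d*((z-o[2])/d[:,2])[:,None]
def proj(cam,P,info=None):
    c=info or camera_info(cam); f=192/np.tan(np.radians(c['vfov'])/2)
    K=np.array([[f,0,c['cx']],[0,f,c['cy']],[0,0,1]])
    E=np.array(c['extrinsics']); q=(np.atleast_2d(P)-E[:3,3])@E[:3,:3]; q=q*[1,-1,-1]
    return cv2.projectPoints(q,np.zeros(3),np.zeros(3),K,np.array(c['dist_coeffs']))[0][:,0]
E
python3 - <<'E'
import cv2,numpy as np
im=cv2.imread('pics/top0.png')
a=cv2.resize(im[125:230,175:315],None,fx=5,fy=5,interpolation=cv2.INTER_CUBIC)
cv2.imwrite('pics/crop0.png',a)
from h import *
hs=cv2.cvtColor(im,cv2.COLOR_BGR2HSV)
m=((hs[...,2]>165)&(hs[...,1]<40)).astype(np.uint8); m[:180]=0;m[228:]=0;m[:,:285]=0;m[:,312:]=0
n,l,s,c=cv2.connectedComponentsWithStats(m); k=1+np.argmax(s[1:,4]); print(s[k],c[k])
cs=cv2.findContours((l==k).astype(np.uint8),0,1)[0][0]
r=cv2.minAreaRect(cs); print(r); b=cv2.boxPoints(r); print(atz('top',b,0.012))
E
```

```text
[294 185  12  37 275] [299.20363636 202.58181818]
((299.2615051269531, 202.90769958496094), (7.690153121948242, 36.46621322631836), 7.125016689300537)
[[ 0.41577553 -0.34266096  0.012     ]
 [ 0.55266118 -0.35899656  0.012     ]
 [ 0.54935216 -0.38799205  0.012     ]
 [ 0.41243392 -0.37151822  0.012     ]]
```

View pics/crop0.png

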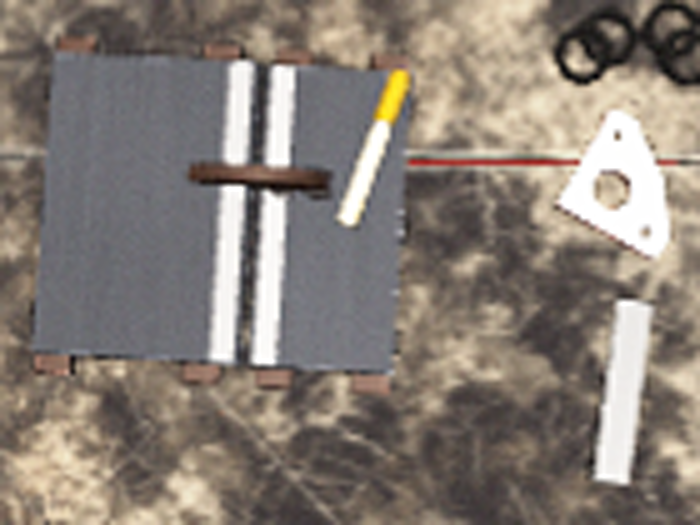

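```bash
cat >> h.py <<'E'
from scipy.spatial.transform import Rotation as Rn
def Rdown(yaw,flip=1):
    # tool x down, tool y = forward direction*flip, tool z = x cross y
    f=np.array([np.cos(yaw),np.sin(yaw),0])*flip; x=np.array([0,0,-1.]); z=np.cross(x,f)
    return np.c_[x,f,z]
def rel(s,p,R):
    R0=Rn.from_quat(s['eef_rot']).as_matrix()
    return np.round(R0.T@(np.array(p)-s['position'])*100,2), np.round(np.degrees(Rn.from_matrix(R0.T@R).as_rotvec()),2)
E
python3 - <<'E'
from h import *
from cell import observe
s=observe(); print(Rn.from_quat(s['eef_rot']).as_matrix().round(3))
cr=lambda u,v:(175+(u+.5)/5-.5,125+(v+.5)/5-.5)
for a,b,z in (((52,52),(36,352),.024),((262,65),(247,365),.025),((408,70),(390,372),.022),((232,65),(210,360),.027),((295,68),(275,364),.022)):
    P=atz('top',[cr(*a),cr(*b)],z); d=P[0]-P[1]; print(P.round(4).tolist(),np.degrees(np.arctan2(d[1],d[0])))
P=atz('top',[cr(190,172),cr(330,180)],.05);print(P)
yaw=np.radians(-7.5)
for f in (1,-1):
    print(rel(s,[0.448,-0.36,0.2],Rdown(yaw,f)))
print(np.degrees(s['qpos']))
E
```

```text
[[ 0.    -0.967  0.256]
 [ 0.     0.256  0.967]
 [-1.    -0.     0.   ]]
[[0.7357, 0.0709, 0.024], [0.5072, 0.0777, 0.024]] -1.701772200452214
[[0.7263, -0.0896, 0.025], [0.4991, -0.0819, 0.025]] -1.939026307614771
[[0.724, -0.2001, 0.022], [0.4951, -0.189, 0.022]] -2.7721722736355225
[[0.7257, -0.067, 0.027], [0.5025, -0.0543, 0.027]] -3.2709980054391568
[[0.7248, -0.1144, 0.022], [0.5002, -0.1026, 0.022]] -2.998920134121282
[[ 0.64061973 -0.03978126  0.05      ]
 [ 0.63551795 -0.14354325  0.05      ]]
(array([ -0.35, -52.52, -88.34]), array([172.68,   0.  ,  -0.  ]))
(array([ -0.35, -52.52, -88.34]), array([-7.32,  0.  ,  0.  ]))
[ 6.51973693e+01  1.40417747e+01  8.92543106e+01 -4.27260957e-04
  7.67018779e+01 -9.97883598e+00]
```

```bash
python3 - <<'E'
from h import *
from cell import observe
s=observe()
print(rel(s,[0.44,0.15,0.21],Rdown(np.radians(-7.5),-1)))
print(rel(s,[0.448,-0.36,0.21],Rdown(np.radians(-7.5),-1)))
E
```

```text
(array([ -1.35, -38.69, -39.24]), array([-7.32,  0.  ,  0.  ]))
(array([ -1.35, -52.52, -88.34]), array([-7.32,  0.  ,  0.  ]))
```

>>> carry_out:
  rows:
    - {"xyz": [-1.35,-38.7,-39.2],"angular": [-7.3,0,0]}
    - {"xyz": [-1.35,-38.7,-39.2],"angular": [-7.3,0,0]}
    - {"xyz": [-1.35,-38.7,-39.2],"angular": [-7.3,0,0]}
    - {"xyz": [-1.35,-38.7,-39.2],"angular": [-7.3,0,0]}
    - {"xyz": [-1.35,-38.7,-39.2],"angular": [-7.3,0,0]}
    - {"xyz": [-1.35,-38.7,-39.2],"angular": [-7.3,0,0]}
    - {"xyz": [-1.35,-38.7,-39.2],"angular": [-7.3,0,0]}
    - {"xyz": [-1.35,-38.7,-39.2],"angular": [-7.3,0,0]}
    - {"xyz": [-1.35,-38.7,-39.2],"angular": [-7.3,0,0]}
    - {"xyz": [-1.35,-38.7,-39.2],"angular": [-7.3,0,0]}
    - {"xyz": [-1.35,-38.7,-39.2],"angular": [-7.3,0,0]}
    - {"xyz": [-1.35,-38.7,-39.2],"angular": [-7.3,0,0]}
    - {"xyz": [-1.35,-38.7,-39.2],"angular": [-7.3,0,0]}

```text
time_s: 1.78
position: [0.4362, 0.1566, 0.2103]
eef_rot: [-0.466, 0.531, 0.466, 0.532]
force: [0.9, 0.8, 0.3]
width: 0.0856
```

>>> carry_out:
  rows:
    - {"xyz": [0,-0.5,-21.5]}
    - {"xyz": [0,-0.5,-21.5]}
    - {"xyz": [0,-0.5,-21.5]}
    - {"xyz": [0,-0.5,-21.5]}
    - {"xyz": [0,-0.5,-21.5]}
    - {"xyz": [0,-0.5,-21.5]}

```text
invalid input at $.rows[0]: expected keys xyz, angular
```

```bash
python3 - <<'E'
from h import *
from cell import *
import pickle
s=observe(); ci=camera_info('wrist'); im=capture('wrist'); cv2.imwrite('pics/w1.png',im[...,::-1]); pickle.dump((s,ci),open('w1.pkl','wb'))
print(s['time_s'],s['position'],ci)
for n in ('dog','b_edge','fitup'): print(n,spotter.landmark_of('wrist',n))
E
```

```text
1.7833 [0.4362     0.15655609 0.21027856] {'vfov': 64.44273294772735, 'cx': 261.11696790397514, 'cy': 191.96139784328847, 'dist_coeffs': array([-0.05137328,  0.        ,  0.        ,  0.        ,  0.        ]), 'extrinsics': array([[ 1.30743832e-01, -9.49091132e-01, -2.86586939e-01,
         3.63615143e-01],
       [ 9.91415961e-01,  1.24968343e-01,  3.84357229e-02,
         1.65993475e-01],
       [-6.64708959e-04, -2.89152099e-01,  9.57282937e-01,
         3.87452281e-01],
       [ 0.00000000e+00,  0.00000000e+00,  0.00000000e+00,
         1.00000000e+00]])}
dog []
b_edge []
fitup []
```

View pics/w1.png

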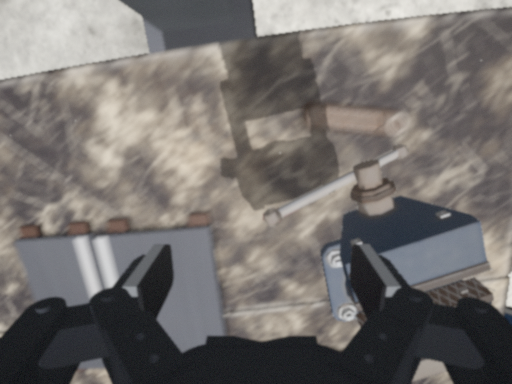

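>>> carry_out:
  rows:
    - {"xyz": [-2,-29,-19],"angular": [0,0,0]}
    - {"xyz": [-2,-29,-19],"angular": [0,0,0]}
    - {"xyz": [-2,-29,-19],"angular": [0,0,0]}
    - {"xyz": [-2,-29,-19],"angular": [0,0,0]}
    - {"xyz": [-2,-29,-19],"angular": [0,0,0]}
    - {"xyz": [-2,-29,-19],"angular": [0,0,0]}
    - {"xyz": [-2,-29,-19],"angular": [0,0,0]}
    - {"xyz": [-2,-29,-19],"angular": [0,0,0]}
    - {"xyz": [-2,-29,-19],"angular": [0,0,0]}
    - {"xyz": [-2,-29,-19],"angular": [0,0,0]}
    - {"xyz": [-2,-29,-19],"angular": [0,0,0]}

```text
time_s: 2.9
position: [0.6978, -0.0678, 0.2291]
eef_rot: [-0.465, 0.532, 0.466, 0.532]
force: [-0.3, 0.2, -0.1]
width: 0.0855
```

```bash
python3 - <<'E'
from h import *
from cell import *
import pickle
s=observe(); ci=camera_info('wrist'); im=capture('wrist'); cv2.imwrite('pics/w2.png',im[...,::-1]); pickle.dump((s,ci),open('w2.pkl','wb'))
print(s['time_s'],s['position'])
for n in ('dog','b_edge','fitup'): print(n,spotter.landmark_of('wrist',n))
E
```

```text
2.9 [ 0.69781639 -0.06777739  0.22905269]
dog [{'xyz': [0.6423, -0.0838, 0.0201], 'conf': 0.57}, {'xyz': [0.6405, -0.3721, 0.0069], 'conf': 0.36}]
b_edge [{'xyz': [0.6416, -0.0766, 0.0265], 'conf': 0.62}]
fitup [{'xyz': [0.6395, -0.0842, -0.0005], 'conf': 0.61}]
```

View pics/w2.png

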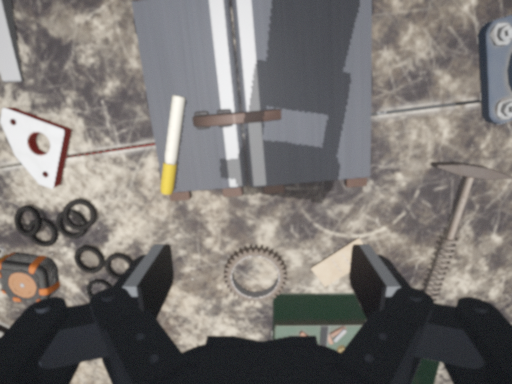

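The wrist view shows the plates with the dog at about (237,117), the seam running from (232,0) to (237,190), and the marker at (173,145). I'll zoom in to measure it.

```bash
python3 - <<'E'
import cv2
im=cv2.imread('pics/w2.png')
cv2.imwrite('pics/w2c.png',cv2.resize(im[0:200,130:390],None,fx=3,fy=3,interpolation=cv2.INTER_CUBIC))
E
```

```text
(no output)
```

View pics/w2c.png

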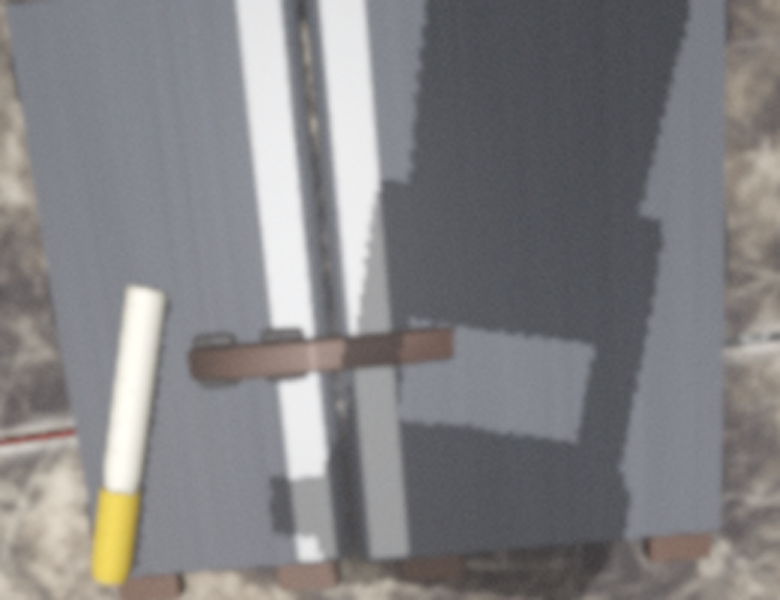

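```bash
python3 - <<'E'
from h import *
import pickle
s,ci=pickle.load(open('w2.pkl','rb'))
cr=lambda u,v:(130+(u+.5)/3-.5,(v+.5)/3-.5)
def L(n,a,b,z):
    P=atz('wrist',[cr(*a),cr(*b)],z,ci); d=P[1]-P[0]; print(n,P.round(4).tolist(),round(np.degrees(np.arctan2(d[1],d[0])),2))
L('seam',(300,0),(345,555),.023)
L('A edge',(12,40),(78,440),.022)
L('A paint L',(238,0),(300,560),.022)
L('A paint R',(282,0),(325,540),.022)
L('B paint R',(364,0),(405,550),.027)
L('B edge left',(725,0),(722,520),.022)
L('far edge A',(140,575),(330,562),.022)
L('far edge B',(410,556),(720,533),.024)
# dog top, various z
for z in (.060,.063,.066): L('dog top z%g'%z,(190,362),(453,344),z)
E
```

```text
seam [[0.5107, -0.0789, 0.023], [0.7267, -0.0936, 0.023]] -3.88
A edge [[0.5078, -0.1904, 0.022], [0.6621, -0.1984, 0.022]] -2.97
A paint L [[0.5071, -0.1021, 0.022], [0.7266, -0.1135, 0.022]] -2.97
A paint R [[0.5095, -0.0857, 0.022], [0.7192, -0.1013, 0.022]] -4.26
B paint R [[0.5152, -0.0551, 0.027], [0.7269, -0.0673, 0.027]] -3.29
B edge left [[0.5303, 0.0805, 0.022], [0.7329, 0.0707, 0.022]] -2.76
far edge A [[0.7241, -0.1846, 0.022], [0.7293, -0.1006, 0.022]] 86.46
far edge B [[0.7306, -0.0656, 0.024], [0.738, 0.069, 0.024]] 86.85
dog top z0.06 [[0.6358, -0.1364, 0.06], [0.6424, -0.0389, 0.06]] 86.13
dog top z0.063 [[0.6357, -0.1357, 0.063], [0.6423, -0.039, 0.063]] 86.13
dog top z0.066 [[0.6356, -0.1351, 0.066], [0.6421, -0.0392, 0.066]] 86.13
```

>>> carry_out:
  rows:
    - {"xyz": [1,10,-30.8],"angular": [0,0,0]}
    - {"xyz": [1,10,-30.8],"angular": [0,0,0]}
    - {"xyz": [1,10,-30.8],"angular": [0,0,0]}
    - {"xyz": [1,10,-30.8],"angular": [0,0,0]}
    - {"xyz": [1,10,-30.8],"angular": [0,0,0]}
    - {"xyz": [1,10,-30.8],"angular": [0,0,0]}
    - {"xyz": [1,10,-30.8],"angular": [0,0,0]}
    - {"xyz": [1,10,-30.8],"angular": [0,0,0]}
    - {"xyz": [1,10,-30.8],"angular": [0,0,0]}
    - {"xyz": [1,10,-30.8],"angular": [0,0,0]}

```text
time_s: 3.93
position: [0.5566, -0.36, 0.2201]
eef_rot: [-0.465, 0.532, 0.466, 0.533]
force: [0.9, -0.3, -1.1]
width: 0.0856
```

```bash
python3 - <<'E'
from h import *
from cell import *
import pickle
s=observe(); ci=camera_info('wrist'); im=capture('wrist'); cv2.imwrite('pics/w3.png',im[...,::-1]); pickle.dump((s,ci),open('w3.pkl','wb'))
print(s['time_s'],s['position'])
for n in ('wedge_toe','wedge_butt','wedge'): print(n,spotter.landmark_of('wrist',n))
E
```

```text
3.9333 [ 0.55662698 -0.35996664  0.22006346]
wedge_toe [{'xyz': [0.5517, -0.3745, 0.0025], 'conf': 0.96}, {'xyz': [0.4285, -0.4727, -0.0021], 'conf': 0.93}, {'xyz': [0.3768, -0.6183, 0.0032], 'conf': 0.69}, {'xyz': [0.6312, -0.4796, -0.0017], 'conf': 0.58}, {'xyz': [0.6359, -0.0815, 0.0033], 'conf': 0.53}]
wedge_butt [{'xyz': [0.5537, -0.5361, 0.0103], 'conf': 0.97}, {'xyz': [0.6996, -0.6007, 0.015], 'conf': 0.75}, {'xyz': [0.4162, -0.3548, 0.0083], 'conf': 0.69}]
wedge [{'xyz': [0.4907, -0.5059, -0.0004], 'conf': 0.8}, {'xyz': [0.4263, -0.663, -0.0031], 'conf': 0.76}, {'xyz': [0.487, -0.3659, 0.0026], 'conf': 0.61}, {'xyz': [0.6585, -0.5429, -0.0001], 'conf': 0.58}, {'xyz': [0.6429, -0.371, 0.0042], 'conf': 0.17}]
```

View pics/w3.png

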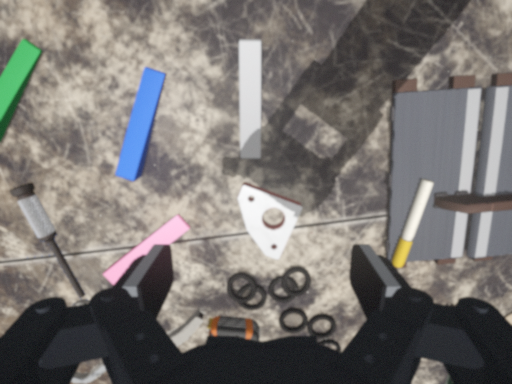

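```bash
python3 - <<'E'
from h import *
import pickle
s,ci=pickle.load(open('w3.pkl','rb'))
B=atz('wrist',[(239,40),(261,40)],.0245,ci);T=atz('wrist',[(240,158),(260,157.5)],.0035,ci)
print(B.round(4),T.round(4))
b=B.mean(0);t=T.mean(0);d=t-b;print(b,t,np.hypot(*d[:2]),np.degrees(np.arctan2(d[1],d[0])))
E
```

```text
[[ 0.4152 -0.3663  0.0245]
 [ 0.4185 -0.3418  0.0245]] [[ 0.552  -0.3875  0.0035]
 [ 0.5548 -0.3615  0.0035]]
[ 0.41687339 -0.35407634  0.0245    ] [ 0.55339657 -0.37448404  0.0035    ] 0.1380400379369479 -8.50171386565403
```

```bash
python3 - <<'E'
from h import *
from cell import *
s=observe()
R=Rdown(np.radians(-8.4),-1)
for z in (.06,.004): print(rel(s,[.446,-.3585,z],R))
E
```

```text
(array([16.01, 11.12, -1.52]), array([ 0.96,  0.04, -0.  ]))
(array([21.61, 11.12, -1.52]), array([ 0.96,  0.04, -0.  ]))
```

>>> carry_out:
  rows:
    - {"xyz": [10,11.1,-1.5],"angular": [1,0,0]}
    - {"xyz": [10,11.1,-1.5],"angular": [1,0,0]}
    - {"xyz": [10,11.1,-1.5],"angular": [1,0,0]}
    - {"xyz": [10,11.1,-1.5],"angular": [1,0,0]}
    - {"xyz": [14,11.1,-1.5],"angular": [1,0,0]}
    - {"xyz": [17,11.1,-1.5],"angular": [1,0,0]}
    - {"xyz": [19,11.1,-1.5],"angular": [1,0,0]}
    - {"xyz": [20.5,11.1,-1.5],"angular": [1,0,0]}
    - {"xyz": [21.5,11.1,-1.5],"angular": [1,0,0]}
    - {"xyz": [21.5,11.1,-1.5],"angular": [1,0,0]}
    - {"xyz": [21.5,11.1,-1.5],"angular": [1,0,0]}
  jaw: -1

```text
time_s: 5.05
position: [0.4468, -0.3578, 0.0054]
eef_rot: [-0.462, 0.535, 0.462, 0.535]
force: [-0.4, 0.3, 0.4]
width: 0.0854
```

```bash
python3 - <<'E'
from h import *
from cell import *
s=observe(); im=capture('wrist'); cv2.imwrite('pics/w4.png',im[...,::-1])
print(rel(s,[.446,-.3585,.004],Rdown(np.radians(-8.4),-1)))
E
```

```text
(array([ 0.14,  0.07, -0.08]), array([0.03, 0.04, 0.  ]))
```

View pics/w4.png

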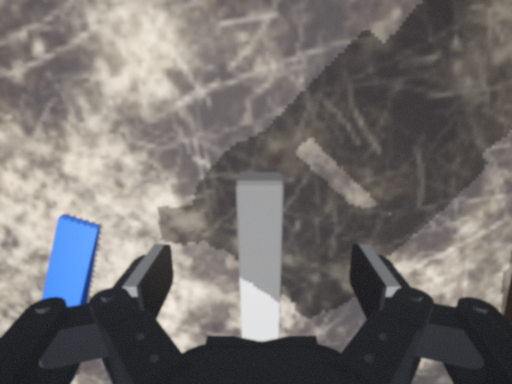

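The wedge's butt is at (260,178), centred between the fingers and aligned with them. Closing.

>>> carry_out:
  rows:
    - {"xyz": [0.1,0,-0.1],"angular": [0,0,0]}
    - {"xyz": [0.1,0,-0.1],"angular": [0,0,0]}
    - {"xyz": [0.1,0,-0.1],"angular": [0,0,0]}
    - {"xyz": [0.1,0,-0.1],"angular": [0,0,0]}
    - {"xyz": [0.1,0,-0.1],"angular": [0,0,0]}
    - {"xyz": [0.1,0,-0.1],"angular": [0,0,0]}
    - {"xyz": [0.1,0,-0.1],"angular": [0,0,0]}
    - {"xyz": [0.1,0,-0.1],"angular": [0,0,0]}
    - {"xyz": [0.1,0,-0.1],"angular": [0,0,0]}
    - {"xyz": [0.1,0,-0.1],"angular": [0,0,0]}
  jaw: 1
  squeeze: 60

```text
time_s: 5.93
position: [0.447, -0.3595, 0.0051]
eef_rot: [-0.463, 0.535, 0.462, 0.535]
force: [-0.7, 0.3, 0.8]
width: -0.0003
```

>>> carry_out:
  rows:
    - {"xyz": [-1,0,-0.1],"angular": [0,0,0]}
    - {"xyz": [-3,0,-0.1],"angular": [0,0,0]}
    - {"xyz": [-6,0,-0.1],"angular": [0,0,0]}
    - {"xyz": [-10,0,-0.1],"angular": [0,0,0]}
    - {"xyz": [-13,0,-0.1],"angular": [0,0,0]}
    - {"xyz": [-13,0,-0.1],"angular": [0,0,0]}

```text
time_s: 6.43
position: [0.4501, -0.3643, 0.1441]
eef_rot: [-0.468, 0.535, 0.457, 0.535]
force: [0.2, -0.3, -0.2]
width: 0.0
```

```bash
python3 - <<'E'
from h import *
from cell import *
import pickle
s=observe(); ci=camera_info('wrist'); im=capture('wrist'); cv2.imwrite('pics/w5.png',im[...,::-1])
u=np.array([.9985,-.054,0]);v=np.array([.054,.9985,0])
O=np.array([.640,-.087,0])
print(s['time_s'],s['position'],s['width'],s['force'])
R=Rdown(np.radians(-3.1),-1)
# butt->grip distance .03 ; toe at -0.03 in dog frame => grip at -.03-.11
for x,z in ((-.15,.12),(-.15,.045)): print(rel(s,O+u*x+v*.024+[0,0,z],R))
E
```

```text
6.4333 [ 0.45007865 -0.36434785  0.14411331] 2.3224097611730873e-05 [ 0.16969444 -0.26963419 -0.18384397]
(array([ 2.09,  0.43, 31.24]), array([-5.27, -0.61,  0.67]))
(array([ 9.59,  0.52, 31.31]), array([-5.27, -0.61,  0.67]))
```

View pics/w5.png

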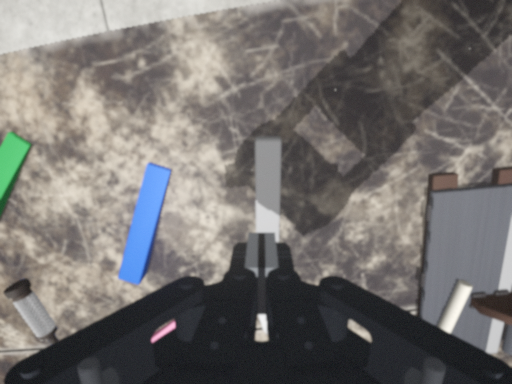

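```bash
python3 - <<'E'
from h import *
from cell import *
s=observe(); ci=camera_info('wrist'); R=Rn.from_quat(s['eef_rot']).as_matrix(); p=s['position']
print('tcp px',proj('wrist',[p,p-R[:,0]*.019,p+R[:,1]*.011,p-R[:,1]*.011],ci))
B=atz('wrist',[(255,138),(281,138)],.0245,ci);print(B,B.mean(0))
print(atz('wrist',[(255,235)],.015,ci))
capture('scene');capture('top')
im=capture('scene'); cv2.imwrite('pics/s5.png',cv2.resize(im[180:300,230:400,::-1],None,fx=4,fy=4,interpolation=cv2.INTER_CUBIC))
for n in ('wedge_toe','wedge_butt'):
  print(n,[d for d in spotter.landmark_of('top',n) if d['xyz'][1]>-.45 or 1])
E
```

```text
tcp px [[261.53706252 222.0216183 ]
 [261.54345225 234.82329911]
 [261.5506776  205.43751811]
 [261.52378428 238.03788645]]
[[ 0.41054195 -0.36443652  0.0245    ]
 [ 0.41411522 -0.33986271  0.0245    ]] [ 0.41232858 -0.35214962  0.0245    ]
[[ 0.51522548 -0.38070595  0.015     ]]
wedge_toe [{'xyz': [0.3737, -0.6189, -0.0017], 'conf': 0.8}, {'xyz': [0.4292, -0.4708, -0.0037], 'conf': 0.74}, {'xyz': [0.6262, -0.4811, 0.005], 'conf': 0.47}, {'xyz': [0.554, -0.3726, 0.0028], 'conf': 0.42}, {'xyz': [0.6391, -0.0874, -0.003], 'conf': 0.32}]
wedge_butt [{'xyz': [0.5506, -0.5358, 0.0168], 'conf': 0.79}, {'xyz': [0.419, -0.3575, 0.0159], 'conf': 0.65}, {'xyz': [0.4767, -0.7157, 0.008], 'conf': 0.63}, {'xyz': [0.6974, -0.6025, 0.0172], 'conf': 0.59}]
```

View pics/s5.png

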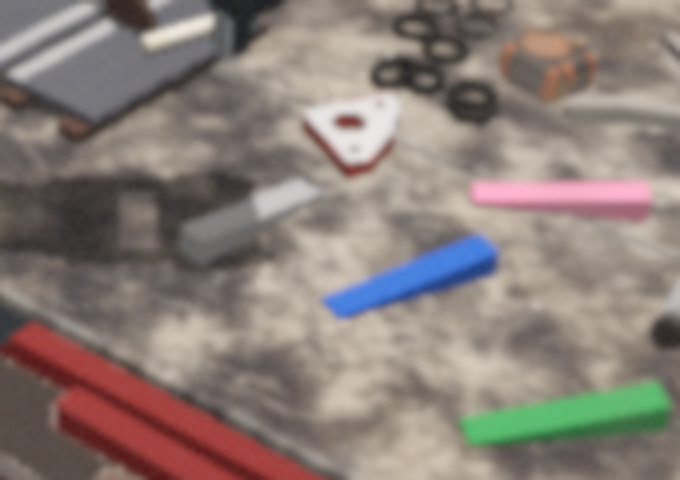

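```bash
python3 - <<'E'
from h import *
from cell import *
im=capture('scene'); cv2.imwrite('pics/s6.png',im[...,::-1]); im=capture('top'); cv2.imwrite('pics/t6.png',im[...,::-1])
s=observe(); print(s, proj('scene',s['position']),proj('top',s['position']))
E
```

```text
{'time_s': 6.8333, 'qpos': array([-8.76649962e-01,  1.33139364e-01,  1.80690722e+00,  5.09412249e-04,
        1.20319580e+00, -2.30136076e+00]), 'joint_velocities': array([ 0.00173128, -0.00221893, -0.0066679 ,  0.0008267 ,  0.00063817,
       -0.00218436]), 'tau': array([ 1.14177822e-02, -3.65389645e+01, -3.07824361e+01,  9.60890902e-04,
        4.73371692e-03, -1.05906479e-04]), 'position': array([ 0.44606242, -0.35969297,  0.13355801]), 'eef_rot': array([-0.46154849,  0.53501928,  0.46270871,  0.53537651]), 'force': array([-0.67060003,  0.22860209,  0.72095651]), 'moment': array([ 0.00634667, -0.01993919, -0.03841478]), 'width': 4.175671767225303e-05} [[285.62142811 204.58609894]] [[301.65981833 212.69995531]]
```

View pics/s6.png

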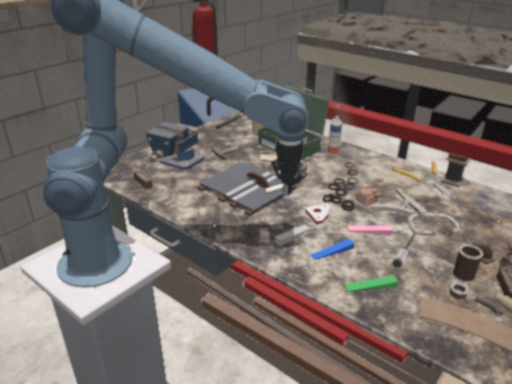

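View pics/t6.png

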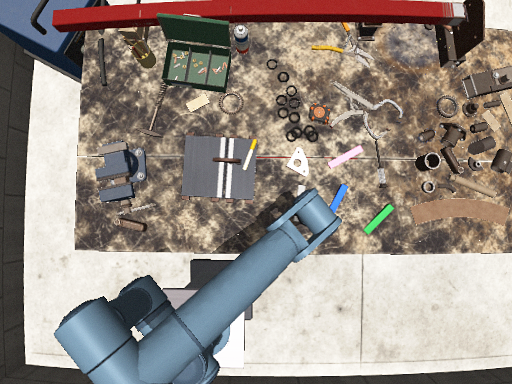

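```bash
python3 - <<'E'
from h import *
a=cv2.imread('pics/s6.png'); b=cv2.imread('pics/w5.png')
a=cv2.resize(a[140:260,240:350],None,fx=4,fy=4,interpolation=cv2.INTER_CUBIC)
cv2.circle(a,(int((285.6-240)*4),int((204.6-140)*4)),3,(0,0,255),-1)
b=cv2.resize(b[190:310,210:320],None,fx=4,fy=4,interpolation=cv2.INTER_CUBIC)
cv2.circle(b,(int((261.5-210)*4),int((222-190)*4)),3,(0,0,255),-1)
cv2.imwrite('pics/z.png',np.hstack([a[:480],b[:480]])[:, :800] if 0 else cv2.resize(np.hstack([a,b]),(800,436)))
E
```

```text
(no output)
```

View pics/z.png

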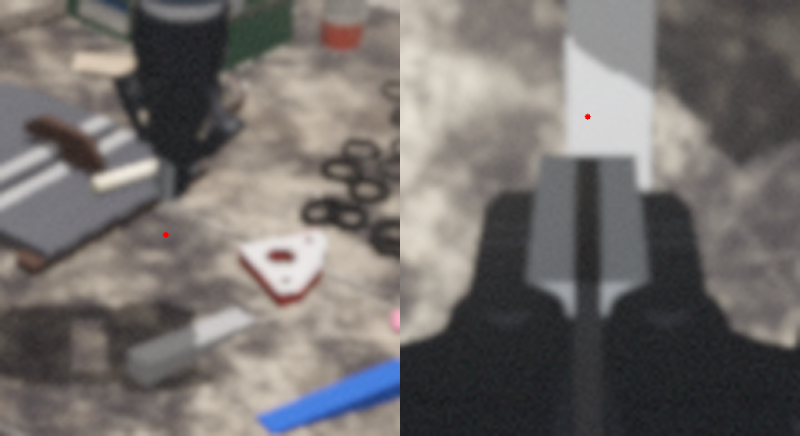

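```bash
python3 - <<'E'
from h import *
from cell import *
s=observe(); ci=camera_info('wrist'); R=Rn.from_quat(s['eef_rot']).as_matrix(); p=s['position']
for d in (0,.01,.02,.03,.035,.04,.045): print(d,proj('wrist',[p-R[:,0]*d+R[:,1]*.011,p-R[:,0]*d+R[:,1]*.011+R[:,2]*.01],ci).round(1).tolist(),proj('scene',p-R[:,0]*d).round(1))
print(ci['extrinsics'])
import cell; print([a for a in dir(arm) if a[0]!='_'],{a:getattr(arm,a) for a in dir(arm) if a[0]!='_' and not callable(getattr(arm,a))})
E
```

```text
0 [[261.5, 205.4], [277.8, 205.5]] [[285.6 204.6]]
0.01 [[261.5, 211.1], [278.6, 211.1]] [[285.8 201.7]]
0.02 [[261.5, 217.4], [279.6, 217.4]] [[285.9 198.9]]
0.03 [[261.5, 224.4], [280.7, 224.4]] [[286.1 196. ]]
0.035 [[261.5, 228.3], [281.3, 228.3]] [[286.1 194.5]]
0.04 [[261.5, 232.4], [281.9, 232.4]] [[286.2 193.1]]
0.045 [[261.6, 236.7], [282.6, 236.7]] [[286.3 191.6]]
[[ 1.45421611e-01 -9.47702118e-01 -2.84100775e-01  3.73974332e-01]
 [ 9.89369696e-01  1.39413414e-01  4.13703455e-02 -3.49422481e-01]
 [ 4.00695014e-04 -2.87096840e-01  9.57901479e-01  3.10888045e-01]
 [ 0.00000000e+00  0.00000000e+00  0.00000000e+00  1.00000000e+00]]
['IKError', 'pinch_z'] {'pinch_z': 0.0187}
```

Both cameras put the real fingertips about 39 mm short of the reported TCP. That is why the fingers closed above the wedge. I'll allow for this offset and descend again.

>>> carry_out:
  rows:
    - {"xyz": [2,0,0.1],"angular": [0,0,0]}
    - {"xyz": [4,0,0.1],"angular": [0,0,0]}
    - {"xyz": [5,0,0.1],"angular": [0,0,0]}
    - {"xyz": [5,0,0.1],"angular": [0,0,0]}
    - {"xyz": [5,0,0.1],"angular": [0,0,0]}
    - {"xyz": [5,0,0.1],"angular": [0,0,0]}
    - {"xyz": [7,0,0.1],"angular": [0,0,0]}
    - {"xyz": [9,0,0.1],"angular": [0,0,0]}
    - {"xyz": [11,0,0.1],"angular": [0,0,0]}
    - {"xyz": [12.5,0,0.1],"angular": [0,0,0]}
    - {"xyz": [13.5,0,0.1],"angular": [0,0,0]}
    - {"xyz": [14.5,0,0.1],"angular": [0,0,0]}
    - {"xyz": [15.2,0,0.1],"angular": [0,0,0]}
    - {"xyz": [15.7,0,0.1],"angular": [0,0,0]}
    - {"xyz": [15.9,0,0.1],"angular": [0,0,0]}
    - {"xyz": [15.9,0,0.1],"angular": [0,0,0]}
  jaw: -1

```text
time_s: 8.17
position: [0.4462, -0.3586, -0.0254]
eef_rot: [-0.462, 0.535, 0.463, 0.535]
force: [-0.9, 0.2, -0.5]
width: 0.0854
```

```bash
python3 - <<'E'
from h import *
from cell import *
im=capture('wrist'); cv2.imwrite('pics/w7.png',im[...,::-1])
im=capture('scene'); cv2.imwrite('pics/s7.png',cv2.resize(im[140:260,220:360,::-1],None,fx=5,fy=5,interpolation=cv2.INTER_CUBIC))
s=observe(); print(s['position'],s['force'],s['time_s'])
E
```

```text
[ 0.44645024 -0.35885329 -0.02486412] [0.09995758 0.2151109  0.41285334] 8.2667
```

View pics/w7.png

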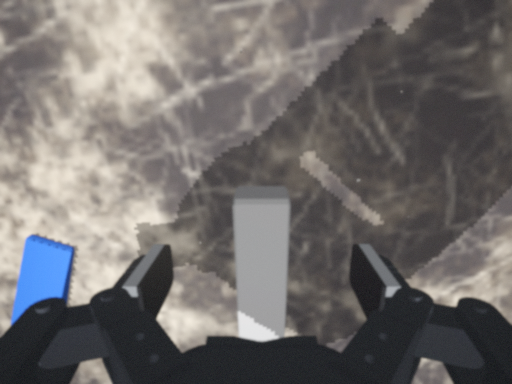

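View pics/s7.png

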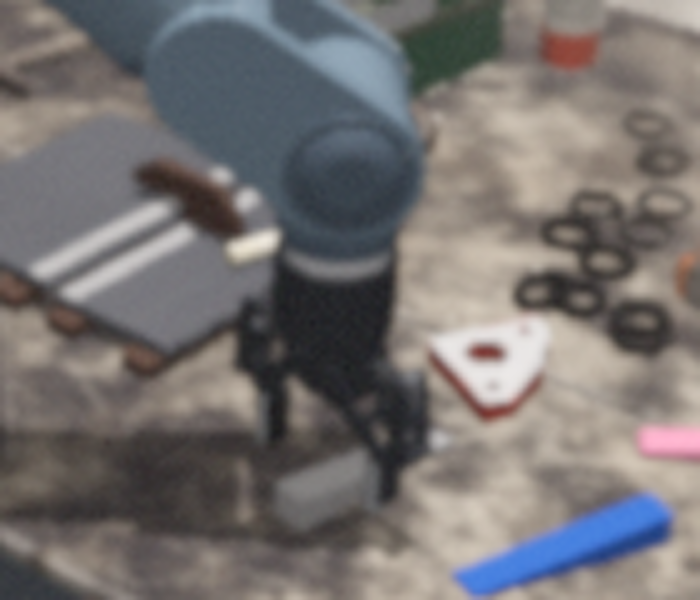

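>>> carry_out:
  rows:
    - {"xyz": [0.8,0,0],"angular": [0,0,0]}
    - {"xyz": [0.8,0,0],"angular": [0,0,0]}
    - {"xyz": [0.8,0,0],"angular": [0,0,0]}
    - {"xyz": [0.8,0,0],"angular": [0,0,0]}
    - {"xyz": [0.8,0,0],"angular": [0,0,0]}
    - {"xyz": [0.8,0,0],"angular": [0,0,0]}
    - {"xyz": [0.8,0,0],"angular": [0,0,0]}
    - {"xyz": [0.8,0,0],"angular": [0,0,0]}
    - {"xyz": [0.8,0,0],"angular": [0,0,0]}
    - {"xyz": [0.8,0,0],"angular": [0,0,0]}
  jaw: 1
  squeeze: 60

```text
time_s: 9.1
position: [0.4467, -0.3591, -0.0326]
eef_rot: [-0.462, 0.535, 0.462, 0.535]
force: [-0.3, -0.8, 2.4]
width: 0.0247
```

Gripped: the width reads 24.7 mm. Lifting.

>>> carry_out:
  rows:
    - {"xyz": [-1,0,0],"angular": [0,0,0]}
    - {"xyz": [-3,0,0],"angular": [0,0,0]}
    - {"xyz": [-6,0,0],"angular": [0,0,0]}
    - {"xyz": [-9,0,0],"angular": [0,0,0]}
    - {"xyz": [-11,0,0],"angular": [0,0,0]}
    - {"xyz": [-12,0,0],"angular": [0,0,0]}
    - {"xyz": [-12,0,0],"angular": [0,0,0]}
    - {"xyz": [-12,0,0],"angular": [0,0,0]}

```text
time_s: 9.77
position: [0.446, -0.3585, 0.0866]
eef_rot: [-0.462, 0.535, 0.463, 0.535]
force: [0.1, -0.3, -4.0]
width: 0.0247
```

```bash
python3 - <<'E'
from h import *
from cell import *
s=observe(); ci=camera_info('wrist'); im=capture('wrist'); cv2.imwrite('pics/w8.png',im[...,::-1])
im=capture('scene'); cv2.imwrite('pics/s8.png',cv2.resize(im[140:260,220:360,::-1],None,fx=5,fy=5,interpolation=cv2.INTER_CUBIC))
O=np.array([.640,-.087,0]);a=np.radians(-3.1);u=np.array([np.cos(a),np.sin(a),0]);v=np.array([-u[1],u[0],0])
print(s['time_s'],s['position'],s['width'],s['force'])
R=Rdown(a,-1)
for x,h in ((-.15,.09),(-.15,.045)): print(rel(s,O+u*x+v*.024+[0,0,h-.0328],R))
E
```

```text
9.7667 [ 0.44603768 -0.35848666  0.08659459] 0.024728075152663693 [ 0.10204529 -0.25032184 -4.0076285 ]
(array([ 2.98, -0.08, 30.69]), array([-5.28,  0.08, -0.04]))
(array([ 7.48, -0.08, 30.69]), array([-5.28,  0.08, -0.04]))
```

View pics/s8.png

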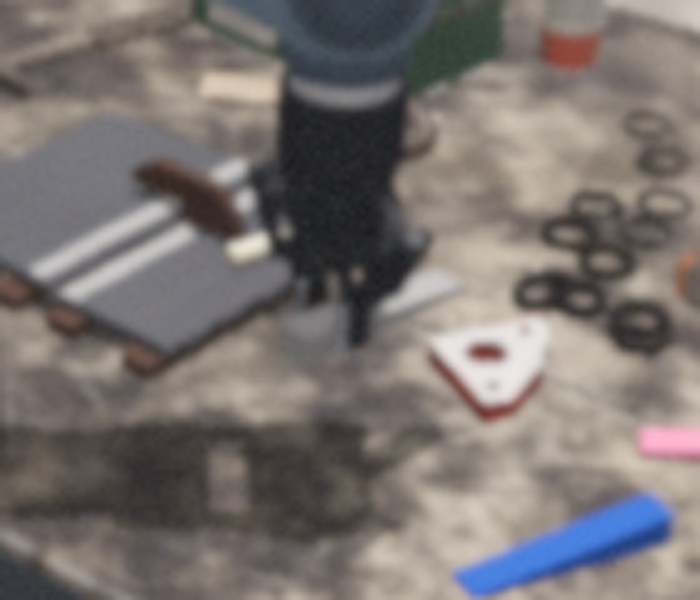

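View pics/w8.png

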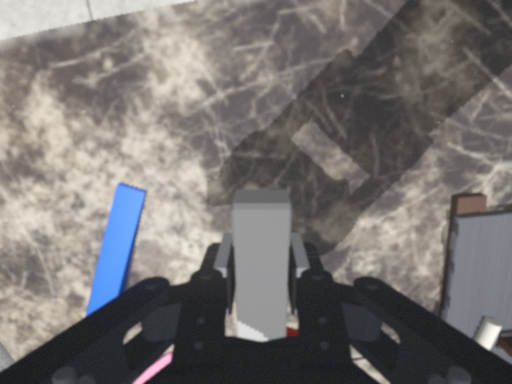

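>>> carry_out:
  rows:
    - {"xyz": [0,-0.1,30.7],"angular": [-5.3,0,0]}
    - {"xyz": [0,-0.1,30.7],"angular": [-5.3,0,0]}
    - {"xyz": [0,-0.1,30.7],"angular": [-5.3,0,0]}
    - {"xyz": [0,-0.1,30.7],"angular": [-5.3,0,0]}
    - {"xyz": [0,-0.1,30.7],"angular": [-5.3,0,0]}
    - {"xyz": [0,-0.1,30.7],"angular": [-5.3,0,0]}
    - {"xyz": [0,-0.1,30.7],"angular": [-5.3,0,0]}
    - {"xyz": [0,-0.1,30.7],"angular": [-5.3,0,0]}
    - {"xyz": [3,-0.1,30.7],"angular": [-5.3,0,0]}
    - {"xyz": [5.5,-0.1,30.7],"angular": [-5.3,0,0]}
    - {"xyz": [7,-0.1,30.7],"angular": [-5.3,0,0]}
    - {"xyz": [7.5,-0.1,30.7],"angular": [-5.3,0,0]}
    - {"xyz": [7.5,-0.1,30.7],"angular": [-5.3,0,0]}
    - {"xyz": [7.5,-0.1,30.7],"angular": [-5.3,0,0]}

```text
time_s: 11.03
position: [0.4908, -0.0539, 0.0109]
eef_rot: [-0.484, 0.513, 0.488, 0.513]
force: [0.5, 0.6, -2.7]
width: 0.0244
```

```bash
cat >> h.py <<'E'
O=np.array([.640,-.087,0]);a=np.radians(-3.1);u=np.array([np.cos(a),np.sin(a),0]);v=np.array([-u[1],u[0],0])
def indog(p): d=np.array(p)-O; return np.array([d@u,d@v,d[2]-.022])
E
python3 - <<'E'
from h import *
from cell import *
s=observe(); im=capture('scene'); cv2.imwrite('pics/s9.png',cv2.resize(im[130:250,170:330,::-1],None,fx=5,fy=5,interpolation=cv2.INTER_CUBIC))
print(s['time_s'],s['position'],s['width'],s['force'],indog(s['position']))
print(spotter.landmark_of('scene','wedge_toe')[:5],spotter.landmark_of('scene','wedge_butt')[:5])
R=Rdown(a,-1)
for x,h in ((-.15,.035),(-.15,.029),(-.1,.03)): print(rel(s,O+u*x+v*.024+[0,0,h-.0328],R))
E
```

```text
11.0333 [ 0.49076512 -0.05391661  0.01085103] 0.02436360150688276 [ 0.51082663  0.58007337 -2.68211134] [-0.15080561  0.02496454 -0.01114897]
[{'xyz': [0.428, -0.4755, 0.0013], 'conf': 0.7}, {'xyz': [0.6267, -0.4772, -0.0038], 'conf': 0.66}, {'xyz': [0.5974, -0.0595, 0.0403], 'conf': 0.6}] [{'xyz': [0.6975, -0.601, 0.0122], 'conf': 0.67}, {'xyz': [0.4771, -0.7125, 0.0115], 'conf': 0.57}, {'xyz': [0.4586, -0.0542, 0.0527], 'conf': 0.44}]
(array([ 0.86, -0.08, -0.1 ]), array([ 0.  ,  0.22, -0.2 ]))
(array([ 1.46, -0.09, -0.1 ]), array([ 0.  ,  0.22, -0.2 ]))
(array([ 1.35, -5.09, -0.1 ]), array([ 0.  ,  0.22, -0.2 ]))
```

View pics/s9.png

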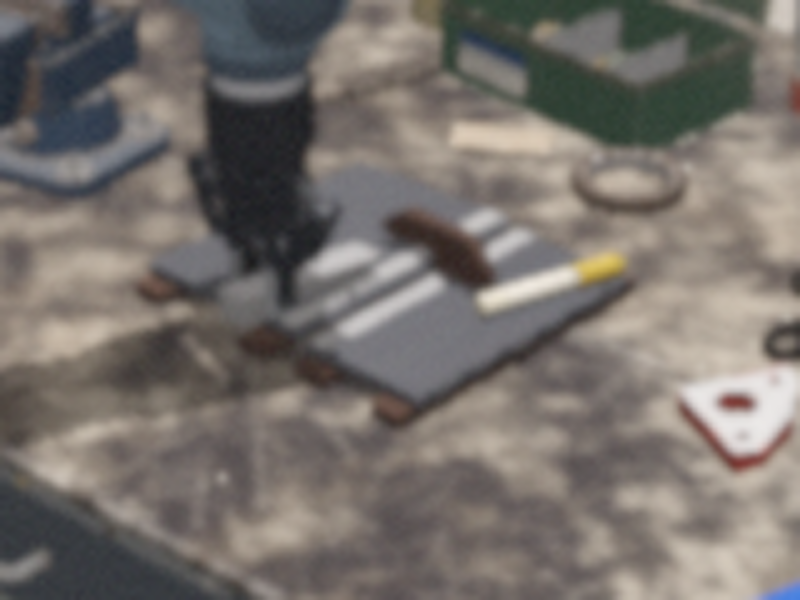

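>>> carry_out:
  rows:
    - {"xyz": [0.7,-0.1,-0.1],"angular": [0,0.2,-0.2]}
    - {"xyz": [1.2,-0.1,-0.1],"angular": [0,0.2,-0.2]}
    - {"xyz": [1.5,-0.1,-0.1],"angular": [0,0.2,-0.2]}
    - {"xyz": [1.5,-0.1,-0.1],"angular": [0,0.2,-0.2]}
    - {"xyz": [1.5,-0.1,-0.1],"angular": [0,0.2,-0.2]}

```text
time_s: 11.6
position: [0.4926, -0.0553, -0.0031]
eef_rot: [-0.487, 0.513, 0.486, 0.514]
force: [0.2, 0.4, -3.3]
width: 0.0245
```

>>> carry_out:
  rows:
    - {"xyz": [0.1,0,0],"angular": [0,0,0]}
    - {"xyz": [0.2,0,0],"angular": [0,0,0]}
    - {"xyz": [0.2,0,0],"angular": [0,0,0]}
    - {"xyz": [0.2,0,0],"angular": [0,0,0]}

```text
time_s: 11.93
position: [0.4928, -0.0553, -0.0049]
eef_rot: [-0.487, 0.513, 0.486, 0.514]
force: [0.4, -0.3, -3.3]
width: 0.0244
```

```bash
python3 - <<'E'
from h import *
from cell import *
s=observe(); 
im=capture('scene'); cv2.imwrite('pics/s10.png',cv2.resize(im[160:210,200:280,::-1],None,fx=10,fy=10,interpolation=cv2.INTER_CUBIC))
print(s['time_s'],s['position'],s['force'],s['moment'],indog(s['position']))
R=Rdown(a,-1);print(rel(s,O+u*(-.1)+v*.024+[0,0,.028-.0328],R))
E
```

```text
11.9333 [ 0.49279823 -0.0553268  -0.00492497] [ 0.43762968 -0.28108236 -3.28016899] [0.02229587 0.08671499 0.01664366] [-0.14869921  0.02366636 -0.02692497]
(array([ 0.  , -4.87,  0.03]), array([ 0.  , -0.02,  0.15]))
```

View pics/s10.png

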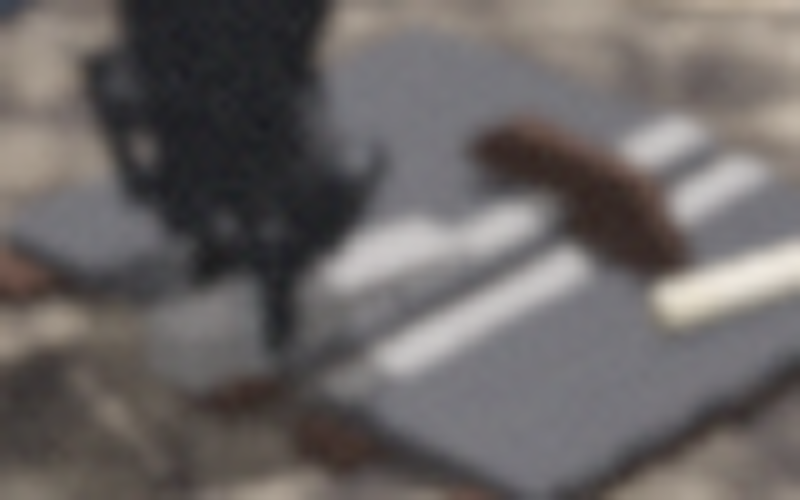

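>>> carry_out:
  rows:
    - {"xyz": [0.1,-1,0],"angular": [0,0,0]}
    - {"xyz": [0.1,-2,0],"angular": [0,0,0]}
    - {"xyz": [0.1,-2.8,0],"angular": [0,0,0]}
    - {"xyz": [0.1,-3.2,0],"angular": [0,0,0]}
    - {"xyz": [0.1,-3.2,0],"angular": [0,0,0]}

```text
time_s: 12.4
position: [0.526, -0.0573, -0.0054]
eef_rot: [-0.488, 0.512, 0.485, 0.514]
force: [0.2, -0.4, -2.0]
width: 0.0245
```

>>> carry_out:
  rows:
    - {"xyz": [0,-0.4,0],"angular": [0,0,0]}
    - {"xyz": [0,-0.8,0],"angular": [0,0,0]}
    - {"xyz": [0,-1.2,0],"angular": [0,0,0]}
    - {"xyz": [0,-1.2,0],"angular": [0,0,0]}

```text
time_s: 12.73
position: [0.5388, -0.0581, -0.0051]
eef_rot: [-0.488, 0.512, 0.485, 0.514]
force: [1.0, -0.1, -1.8]
width: 0.0245
```

```bash
python3 - <<'E'
from h import *
from cell import *
s=observe(); 
im=capture('scene'); cv2.imwrite('pics/s11.png',cv2.resize(im[150:210,200:280,::-1],None,fx=10,fy=10,interpolation=cv2.INTER_CUBIC))
print(s['time_s'],s['position'],s['force'],s['moment'],indog(s['position']))
print(spotter.landmark_of('scene','wedge_toe')[:5],spotter.landmark_of('scene','wedge_butt')[:5])
E
```

```text
12.7333 [ 0.53884947 -0.05812084 -0.00512863] [ 1.03247641 -0.08853259 -1.75712504] [0.03777383 0.03878178 0.01733864] [-0.10256427  0.0233668  -0.02712863]
[{'xyz': [0.6306, -0.4764, -0.005], 'conf': 0.89}, {'xyz': [0.4289, -0.4719, 0.002], 'conf': 0.73}, {'xyz': [0.3737, -0.6179, -0.0003], 'conf': 0.61}, {'xyz': [0.6447, -0.0594, 0.0272], 'conf': 0.48}] [{'xyz': [0.6951, -0.6016, 0.0126], 'conf': 0.81}, {'xyz': [0.5073, -0.0587, 0.0392], 'conf': 0.58}, {'xyz': [0.5514, -0.536, 0.0104], 'conf': 0.58}, {'xyz': [0.4779, -0.7147, 0.0105], 'conf': 0.56}]
```

View pics/s11.png

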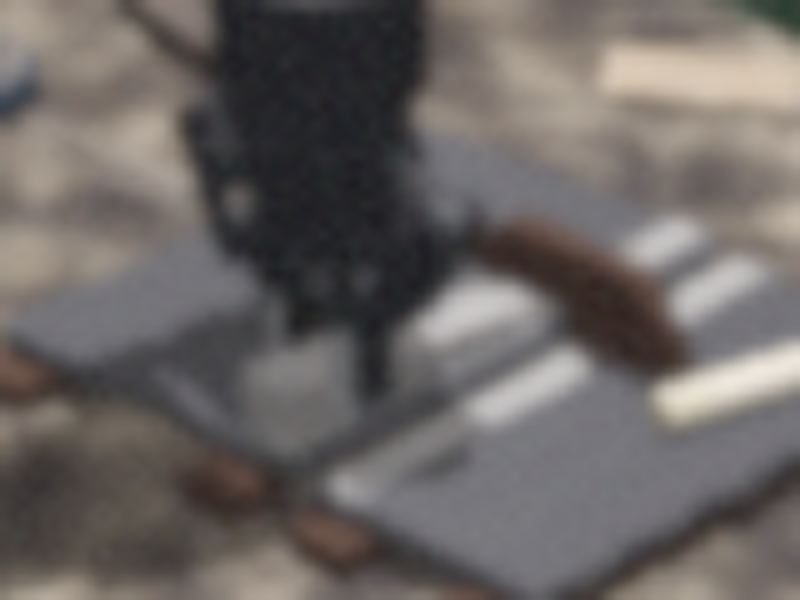

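>>> carry_out:
  rows:
    - {"xyz": [0,-0.4,0],"angular": [0,0,0]}
    - {"xyz": [0,-0.8,0],"angular": [0,0,0]}
    - {"xyz": [0,-1.2,0],"angular": [0,0,0]}
    - {"xyz": [0,-1.2,0],"angular": [0,0,0]}

```text
time_s: 13.22
position: [0.5511, -0.0588, -0.005]
eef_rot: [-0.488, 0.512, 0.485, 0.514]
force: [1.3, 1.3, -0.4]
width: 0.0243
```

>>> carry_out:
  rows:
    - {"xyz": [0,0,0],"angular": [0,0,0]}
    - {"xyz": [0,0,0],"angular": [0,0,0]}
    - {"xyz": [0,0,0],"angular": [0,0,0]}
    - {"xyz": [0,0,0],"angular": [0,0,0]}
    - {"xyz": [0,0,0],"angular": [0,0,0]}
    - {"xyz": [0,0,0],"angular": [0,0,0]}
    - {"xyz": [-2,0,0],"angular": [0,0,0]}
    - {"xyz": [-5,0,0],"angular": [0,0,0]}
    - {"xyz": [-5,3,0],"angular": [0,0,0]}
    - {"xyz": [-5,5,0],"angular": [0,0,0]}
    - {"xyz": [-5,5,0],"angular": [0,0,0]}
    - {"xyz": [-5,5,0],"angular": [0,0,0]}
  jaw: -0.3

```text
time_s: 14.22
position: [0.5004, -0.056, 0.0447]
eef_rot: [-0.488, 0.512, 0.485, 0.515]
force: [-0.1, -0.4, -0.1]
width: 0.0554
```

```bash
python3 - <<'E'
from h import *
from cell import *
import pickle
s=observe();ci=camera_info('wrist'); im=capture('wrist'); cv2.imwrite('pics/w12.png',im[...,::-1]);pickle.dump((s,ci),open('w12.pkl','wb'))
im=capture('scene'); cv2.imwrite('pics/s12.png',cv2.resize(im[150:210,200:280,::-1],None,fx=10,fy=10,interpolation=cv2.INTER_CUBIC))
print(s['time_s'],s['position'],s['force'],s['width'],indog(s['position']))
for c in ('scene','wrist'):
  print([ (d['xyz'],d['conf']) for d in spotter.landmark_of(c,'wedge_toe') if d['xyz'][1]>-.2],[ (d['xyz'],d['conf']) for d in spotter.landmark_of(c,'wedge_butt') if d['xyz'][1]>-.2])
E
```

```text
14.2167 [ 0.50039032 -0.05597393  0.04468152] [-0.10187039 -0.40694298 -0.1471621 ] 0.05543265450871875 [-0.14108323  0.02343074  0.02268152]
[([0.6602, -0.0626, 0.0223], 0.63)] [([0.5204, -0.0576, 0.036], 0.51)]
[] [([0.5207, -0.0578, 0.0346], 0.72)]
```

View pics/w12.png

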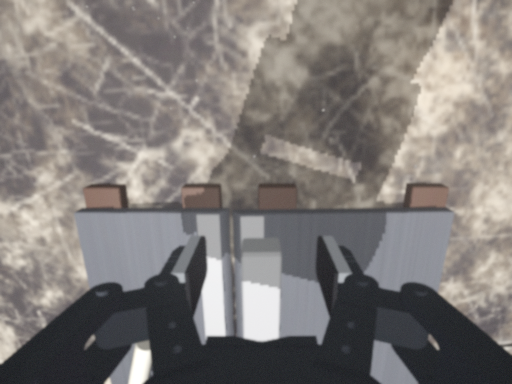

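View pics/s12.png

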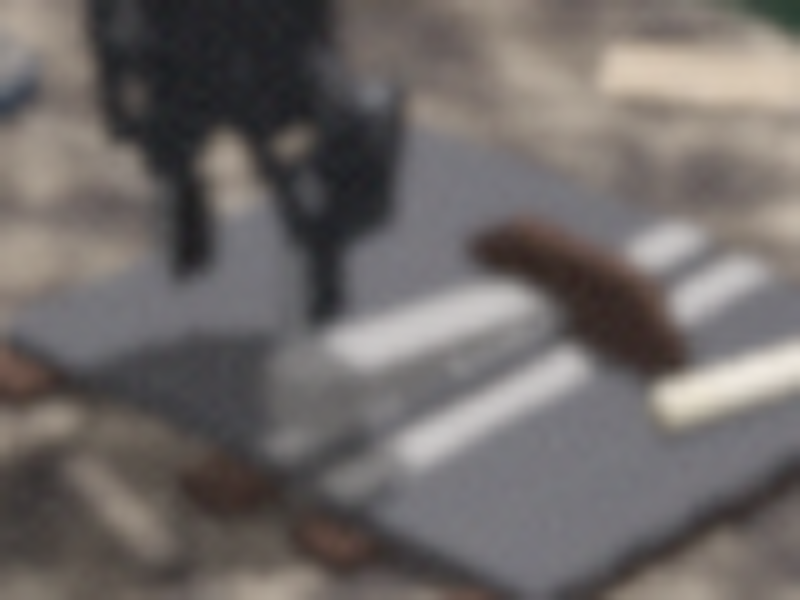

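>>> carry_out:
  rows:
    - {"xyz": [0,2,-0.05],"angular": [0,0,0]}
    - {"xyz": [0,2,-0.05],"angular": [0,0,0]}
    - {"xyz": [0,2,-0.05],"angular": [0,0,0]}
    - {"xyz": [0,2,-0.05],"angular": [0,0,0]}
    - {"xyz": [0,2,-0.05],"angular": [0,0,0]}
    - {"xyz": [2,2,-0.05],"angular": [0,0,0]}
    - {"xyz": [4,2,-0.05],"angular": [0,0,0]}
    - {"xyz": [4.8,2,-0.05],"angular": [0,0,0]}
    - {"xyz": [4.8,2,-0.05],"angular": [0,0,0]}
    - {"xyz": [4.8,2,-0.05],"angular": [0,0,0]}
  jaw: 1
  squeeze: 60

```text
time_s: 15.35
position: [0.482, -0.0557, -0.0034]
eef_rot: [-0.488, 0.512, 0.485, 0.514]
force: [0.4, 0.0, 0.3]
width: -0.0003
```

```bash
python3 - <<'E'
from h import *
from cell import *
s=observe();im=capture('wrist'); cv2.imwrite('pics/w13.png',im[...,::-1])
im=capture('scene'); cv2.imwrite('pics/s13.png',cv2.resize(im[150:210,200:280,::-1],None,fx=10,fy=10,interpolation=cv2.INTER_CUBIC))
print(s['time_s'],s['position'],s['force'],s['width'],indog(s['position']), rel(s,s['position'],Rdown(a,-1)))
E
```

```text
15.35 [ 0.4820237  -0.05570512 -0.00343257] [0.38467298 0.02733138 0.26524798] -0.0003167691467661107 [-0.15943752  0.02270591 -0.02543257] (array([0., 0., 0.]), array([ 0.02, -0.05,  0.31]))
```

View pics/w13.png

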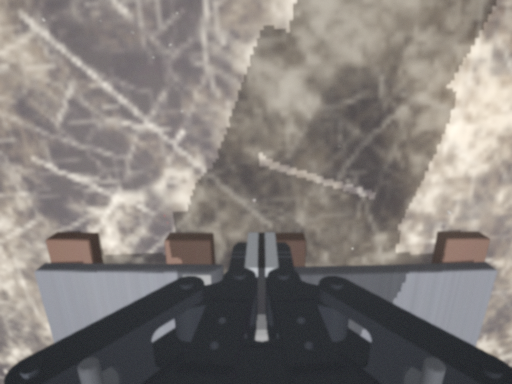

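View pics/s13.png

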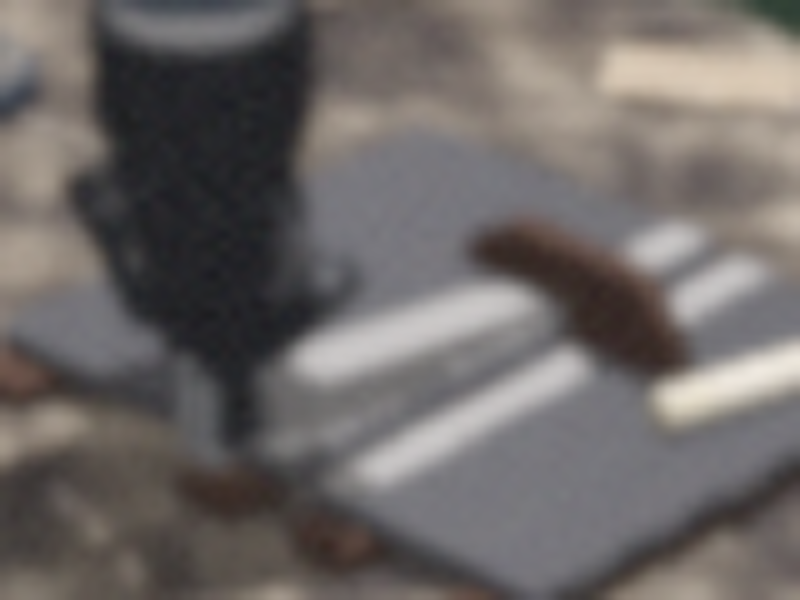

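The fingers are closed behind the wedge's butt. Advancing to contact.

>>> carry_out:
  rows:
    - {"xyz": [0,-1,0],"angular": [0,0,0]}
    - {"xyz": [0,-2,0],"angular": [0,0,0]}
    - {"xyz": [0,-2.5,0],"angular": [0,0,0]}
    - {"xyz": [0,-2.8,0],"angular": [0,0,0]}
    - {"xyz": [0,-2.8,0],"angular": [0,0,0]}

```text
time_s: 15.87
position: [0.5118, -0.0577, -0.0017]
eef_rot: [-0.489, 0.512, 0.484, 0.515]
force: [0.3, -0.1, 0.3]
width: 0.0005
```

>>> carry_out:
  rows:
    - {"xyz": [0,-0.3,0],"angular": [0,0,0]}
    - {"xyz": [0,-0.6,0],"angular": [0,0,0]}
    - {"xyz": [0,-0.8,0],"angular": [0,0,0]}
    - {"xyz": [0,-0.8,0],"angular": [0,0,0]}

```text
time_s: 16.2
position: [0.5201, -0.0582, -0.0017]
eef_rot: [-0.489, 0.511, 0.484, 0.515]
force: [0.3, 0.4, -0.5]
width: -0.0001
```

```bash
python3 - <<'E'
from h import *
from cell import *
s=observe()
im=capture('scene'); cv2.imwrite('pics/s14.png',cv2.resize(im[150:210,200:280,::-1],None,fx=10,fy=10,interpolation=cv2.INTER_CUBIC))
print(s['time_s'],s['force'],indog(s['position']))
for n in ('wedge_toe','wedge_butt'): print([ (d['xyz'],indog(d['xyz']),d['conf']) for d in spotter.landmark_of('scene',n) if d['xyz'][1]>-.2])
E
```

```text
16.2 [ 0.25674306  0.43672324 -0.53688109] [-0.12125212  0.02225367 -0.02365528]
[([0.6721, -0.0635, 0.0208], array([ 0.03078218,  0.02520154, -0.0012    ]), 0.58)]
[([0.5301, -0.0597, 0.0377], array([-0.11121553,  0.02131679,  0.0157    ]), 0.72)]
```

View pics/s14.png

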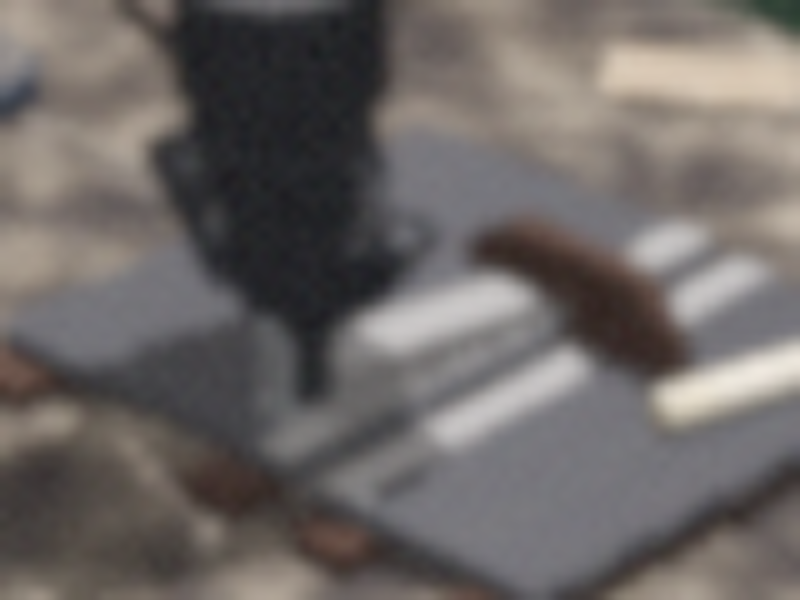

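>>> carry_out:
  rows:
    - {"xyz": [0.2,-0.4,0],"angular": [0,0,0]}
    - {"xyz": [0.2,-0.8,0],"angular": [0,0,0]}
    - {"xyz": [0.2,-1.2,0],"angular": [0,0,0]}
    - {"xyz": [0.2,-1.2,0],"angular": [0,0,0]}

```text
time_s: 16.68
position: [0.5329, -0.059, -0.0034]
eef_rot: [-0.49, 0.511, 0.483, 0.515]
force: [0.0, -0.4, 0.3]
width: -0.0002
```

>>> carry_out:
  rows:
    - {"xyz": [0,-0.3,0],"angular": [0,0,0]}
    - {"xyz": [0,-0.6,0],"angular": [0,0,0]}
    - {"xyz": [0,-0.9,0],"angular": [0,0,0]}
    - {"xyz": [0,-0.9,0],"angular": [0,0,0]}

```text
time_s: 17.02
position: [0.5422, -0.0595, -0.0034]
eef_rot: [-0.49, 0.511, 0.483, 0.515]
force: [-0.1, -0.4, 0.4]
width: 0.0001
```

>>> carry_out:
  rows:
    - {"xyz": [0,-0.3,0],"angular": [0,0,0]}
    - {"xyz": [0,-0.6,0],"angular": [0,0,0]}
    - {"xyz": [0,-0.8,0],"angular": [0,0,0]}
    - {"xyz": [0,-0.8,0],"angular": [0,0,0]}

```text
time_s: 17.35
position: [0.5502, -0.0599, -0.0036]
eef_rot: [-0.489, 0.511, 0.484, 0.515]
force: [-2.2, 1.0, -1.8]
width: 0.0001
```

```bash
python3 - <<'E'
from h import *
from cell import *
s=observe()
im=capture('scene'); cv2.imwrite('pics/s15.png',cv2.resize(im[150:210,200:280,::-1],None,fx=10,fy=10,interpolation=cv2.INTER_CUBIC))
print(s['time_s'],s['force'],indog(s['position']),rel(s,O+u*(-.09)+v*.0235+[0,0,-.004],Rdown(a,-1)))
for n in ('wedge_toe','wedge_butt'): print([ (d['xyz'],indog(d['xyz']),d['conf']) for d in spotter.landmark_of('scene',n) if d['xyz'][1]>-.2])
E
```

```text
17.35 [-2.18296958  0.9922707  -1.7797419 ] [-0.09112312  0.02220544 -0.02558189] (array([ 0.04, -0.11,  0.13]), array([ 0.05, -0.12,  0.54]))
[([0.702, -0.063, 0.0203], array([ 0.06061138,  0.02731777, -0.0017    ]), 0.43)]
[([0.3973, 0.274, 0.0038], array([-0.2618673 ,  0.34734681, -0.0182    ]), 0.15)]
```

View pics/s15.png

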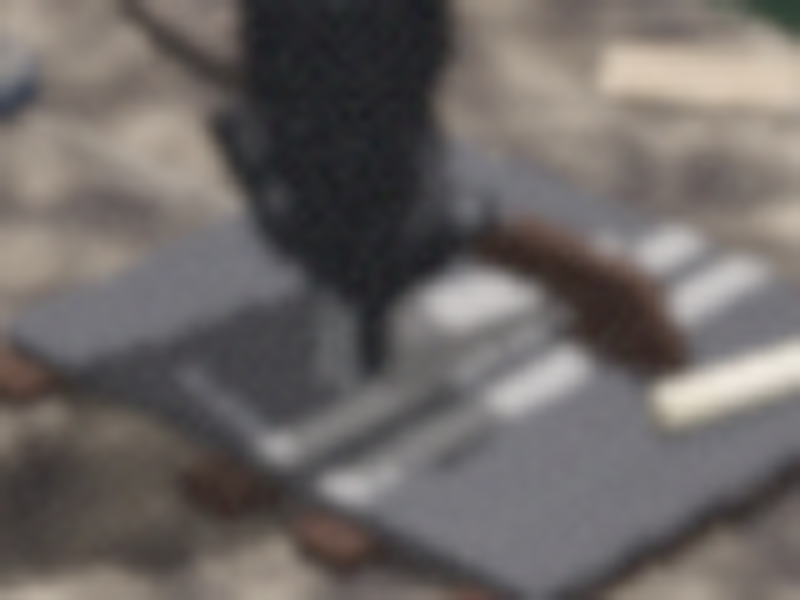

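>>> carry_out:
  rows:
    - {"xyz": [0,-0.2,0.05],"angular": [0,0,0.3]}
    - {"xyz": [0,-0.4,0.1],"angular": [0,0,0.5]}
    - {"xyz": [0,-0.6,0.1],"angular": [0,0,0.5]}
    - {"xyz": [0,-0.8,0.1],"angular": [0,0,0.5]}
    - {"xyz": [0,-0.8,0.1],"angular": [0,0,0.5]}

```text
time_s: 17.92
position: [0.5572, -0.0591, -0.0037]
eef_rot: [-0.486, 0.514, 0.487, 0.512]
force: [-6.5, 0.4, 1.7]
width: -0.0002
```

>>> carry_out:
  rows:
    - {"xyz": [0,-0.2,0],"angular": [0,0,0]}
    - {"xyz": [0,-0.4,0],"angular": [0,0,0]}
    - {"xyz": [0,-0.6,0],"angular": [0,0,0]}
    - {"xyz": [0,-0.6,0],"angular": [0,0,0]}

```text
time_s: 18.25
position: [0.5581, -0.0586, -0.005]
eef_rot: [-0.483, 0.517, 0.491, 0.509]
force: [-18.1, 0.6, 9.6]
width: -0.0
```

```bash
python3 - <<'E'
from h import *
from cell import *
s=observe()
im=capture('scene'); cv2.imwrite('pics/s16.png',cv2.resize(im[150:210,200:280,::-1],None,fx=10,fy=10,interpolation=cv2.INTER_CUBIC))
print(s['time_s'],s['force'],indog(s['position']),rel(s,O+u*(-.07)+v*.0235+[0,0,-.004],Rdown(a,-1)))
for n in ('wedge_toe','wedge_butt','b_edge'): print([ (d['xyz'],indog(d['xyz']),d['conf']) for d in spotter.landmark_of('scene',n) if d['xyz'][1]>-.2])
E
```

```text
18.25 [-18.13604188   0.58101871   9.61931425] [-0.08335177  0.02397254 -0.02703706] (array([-0.12, -1.33, -0.05]), array([ 0.13, -0.02, -0.9 ]))
[([0.711, -0.0625, 0.0204], array([ 0.06957117,  0.02830374, -0.0016    ]), 0.63)]
[([0.5706, -0.0578, 0.0343], array([-0.07087755,  0.0254042 ,  0.0123    ]), 0.44)]
[([0.6445, -0.0802, 0.0239], array([0.00412568, 0.0070334 , 0.0019    ]), 0.9)]
```

View pics/s16.png

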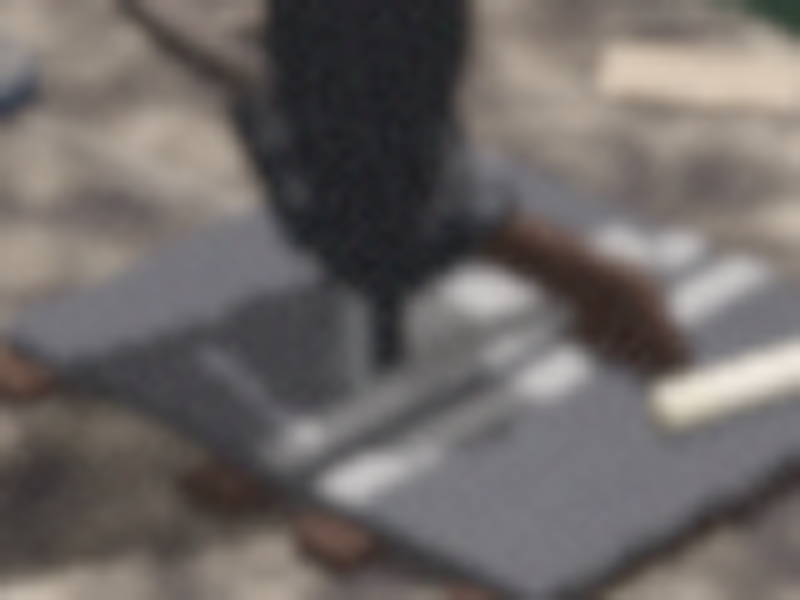

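There's an upward force of 9.6 N, so the fingertips are probably rubbing on plate B. I'll back off, raise about 7 mm and push again higher up the butt.

>>> carry_out:
  rows:
    - {"xyz": [0,0.5,0],"angular": [0,0,-0.5]}
    - {"xyz": [-0.4,1,0],"angular": [0,0,-0.9]}
    - {"xyz": [-0.7,1,0],"angular": [0,0,-0.9]}
    - {"xyz": [-0.7,1,0],"angular": [0,0,-0.9]}
    - {"xyz": [-0.7,1,0],"angular": [0,0,-0.9]}

```text
time_s: 18.87
position: [0.5499, -0.0585, 0.0034]
eef_rot: [-0.488, 0.512, 0.485, 0.514]
force: [-0.3, -0.8, -1.0]
width: 0.0
```

```bash
python3 - <<'E'
from h import *
from cell import *
s=observe()
print(s['time_s'],s['force'],indog(s['position']),rel(s,O+u*(-.085)+v*.0240+[0,0,.002],Rdown(a,-1)))
im=capture('scene'); cv2.imwrite('pics/s17.png',cv2.resize(im[150:210,200:280,::-1],None,fx=10,fy=10,interpolation=cv2.INTER_CUBIC))
im=capture('wrist'); cv2.imwrite('pics/w17.png',im[...,::-1])
for n in ('wedge_toe','wedge_butt','b_edge'): print([ (d['xyz'],indog(d['xyz']),d['conf']) for d in spotter.landmark_of('scene',n) if d['xyz'][1]>-.2])
E
```

```text
18.8667 [-0.28697874 -0.75611726 -0.99106323] [-0.09154571  0.02360545 -0.01860469] (array([ 0.14, -0.65,  0.04]), array([ 0.11, -0.06,  0.23]))
[([0.7089, -0.0652, 0.0215], array([ 0.06762026,  0.02549413, -0.0005    ]), 0.62)]
[([0.5689, -0.0568, 0.0344], array([-0.07262914,  0.0263108 ,  0.0124    ]), 0.49), ([0.712, -0.0654, 0.021], array([ 0.07072654,  0.02546207, -0.001     ]), 0.36)]
[([0.6443, -0.0817, 0.024], array([0.00400709, 0.00552478, 0.002     ]), 0.67)]
```

View pics/s17.png

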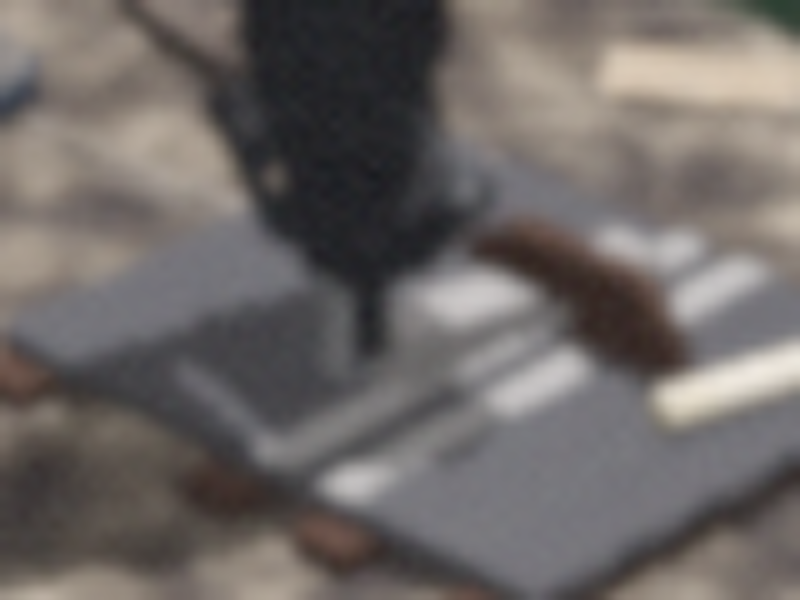

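View pics/w17.png

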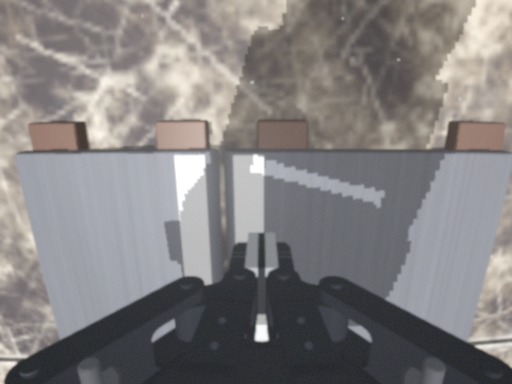

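```bash
python3 - <<'E'
from h import *
A=cv2.imread('pics/w12.png')[180:240,70:470]; B=cv2.imread('pics/w17.png')[120:180,10:510]
A=cv2.resize(A,(800,240),interpolation=cv2.INTER_CUBIC);B=cv2.resize(B,(800,192),interpolation=cv2.INTER_CUBIC)
cv2.imwrite('pics/cmp.png',np.vstack([A,B]))
for f,r0,cols in (('w12',195,(90,110,130,150,215,245,300,330,360,380)),('w17',135,(40,80,110,150,185,210,230,250,330,380,430))):
    g=cv2.GaussianBlur(cv2.cvtColor(cv2.imread(f'pics/{f}.png'),cv2.COLOR_BGR2GRAY).astype(float),(5,1),0)
    for c in cols: print(f,c,g[r0:r0+30,c].round().astype(int).tolist())
E
```

```text
w12 90 [123, 124, 124, 123, 125, 124, 124, 124, 122, 123, 122, 117, 101, 81, 71, 72, 89, 116, 138, 148, 150, 150, 151, 151, 150, 149, 150, 149, 149, 149]
w12 110 [130, 129, 128, 129, 129, 129, 129, 129, 129, 128, 123, 109, 90, 76, 72, 73, 86, 111, 136, 148, 152, 153, 152, 153, 152, 152, 152, 152, 151, 152]
w12 130 [206, 201, 191, 180, 168, 161, 159, 155, 144, 133, 127, 121, 110, 92, 79, 80, 95, 121, 142, 151, 155, 156, 156, 156, 156, 156, 155, 155, 155, 155]
w12 150 [171, 174, 179, 184, 186, 183, 177, 159, 137, 125, 121, 117, 105, 88, 78, 81, 98, 123, 143, 153, 156, 156, 156, 157, 157, 157, 157, 156, 156, 156]
w12 215 [96, 95, 95, 95, 95, 95, 96, 94, 96, 94, 94, 92, 86, 79, 75, 75, 82, 92, 112, 140, 160, 172, 174, 175, 176, 174, 175, 175, 174, 175]
w12 245 [107, 105, 103, 101, 98, 98, 98, 97, 96, 95, 92, 89, 87, 83, 78, 75, 73, 76, 82, 93, 115, 142, 164, 173, 176, 176, 176, 176, 177, 176]
w12 300 [110, 110, 110, 108, 104, 101, 98, 96, 96, 96, 97, 98, 94, 88, 79, 71, 71, 75, 82, 92, 95, 98, 100, 97, 98, 99, 97, 97, 97, 98]
w12 330 [119, 120, 120, 118, 118, 115, 115, 111, 110, 109, 108
[... 1371 characters left out ...]
6, 99, 105, 112, 117, 120, 122, 124, 124, 124, 125, 124, 124, 122, 123, 123]
w17 250 [115, 116, 118, 117, 117, 116, 115, 116, 116, 119, 120, 119, 115, 106, 97, 96, 102, 110, 124, 149, 176, 193, 198, 199, 199, 198, 198, 198, 198, 207]
w17 330 [116, 115, 113, 112, 116, 117, 122, 128, 135, 142, 149, 152, 149, 134, 107, 88, 88, 98, 107, 111, 113, 113, 111, 113, 113, 113, 112, 113, 113, 113]
w17 380 [137, 135, 133, 130, 128, 130, 129, 130, 133, 137, 142, 146, 147, 136, 112, 89, 87, 95, 103, 107, 110, 110, 111, 110, 111, 111, 110, 110, 110, 111]
w17 430 [167, 166, 163, 162, 163, 166, 168, 172, 176, 181, 182, 178, 168, 143, 111, 88, 82, 90, 97, 104, 106, 107, 107, 108, 106, 107, 107, 109, 108, 107]
```

View pics/cmp.png

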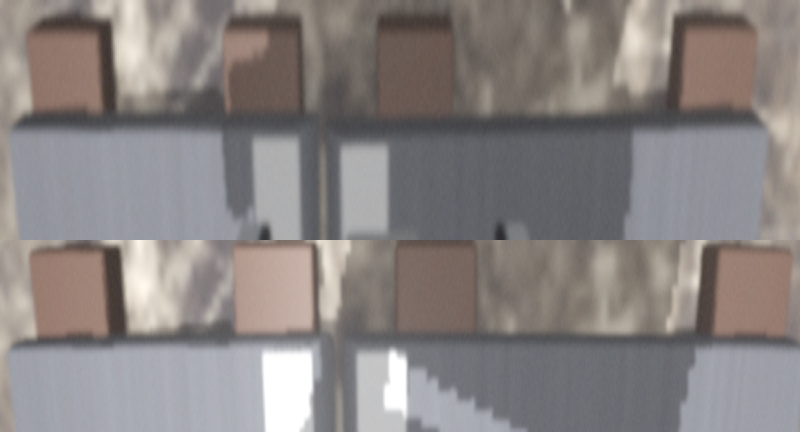

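The near edges of A and B are now level in the wrist view (row ~154 on both sides of the seam, against a 2 px step before). B is close to flush. Now a clean push with the tips clear of the plate, reading the force.

>>> carry_out:
  rows:
    - {"xyz": [0.25,-0.3,0],"angular": [0,0,0.2]}
    - {"xyz": [0.25,-0.5,0],"angular": [0,0,0.2]}
    - {"xyz": [0.25,-0.7,0],"angular": [0,0,0.2]}
    - {"xyz": [0.25,-0.8,0],"angular": [0,0,0.2]}
    - {"xyz": [0.25,-0.8,0],"angular": [0,0,0.2]}

```text
time_s: 19.53
position: [0.5568, -0.0586, -0.0004]
eef_rot: [-0.486, 0.514, 0.487, 0.512]
force: [0.5, -0.3, 0.2]
width: 0.0
```

>>> carry_out:
  rows:
    - {"xyz": [0,-0.1,0],"angular": [0,0,0]}
    - {"xyz": [0,-0.2,0],"angular": [0,0,0]}
    - {"xyz": [0,-0.3,0],"angular": [0,0,0]}
    - {"xyz": [0,-0.3,0],"angular": [0,0,0]}

```text
time_s: 19.87
position: [0.5584, -0.0585, -0.0008]
eef_rot: [-0.485, 0.514, 0.488, 0.511]
force: [-4.4, -0.5, 1.6]
width: 0.0
```

>>> carry_out:
  rows:
    - {"xyz": [0,-0.2,0],"angular": [0,0,0]}
    - {"xyz": [0,-0.35,0],"angular": [0,0,0]}
    - {"xyz": [0,-0.45,0],"angular": [0,0,0]}
    - {"xyz": [0,-0.45,0],"angular": [0,0,0]}

```text
time_s: 20.2
position: [0.558, -0.058, -0.0025]
eef_rot: [-0.482, 0.517, 0.492, 0.508]
force: [-13.6, -0.1, 7.3]
width: -0.0001
```

>>> carry_out:
  rows:
    - {"xyz": [-0.05,-0.2,0],"angular": [0,0,-0.4]}
    - {"xyz": [-0.1,-0.4,0],"angular": [0,0,-0.8]}
    - {"xyz": [-0.15,-0.55,0],"angular": [0,0,-1]}
    - {"xyz": [-0.15,-0.55,0],"angular": [0,0,-1]}

```text
time_s: 20.53
position: [0.5582, -0.0577, -0.0029]
eef_rot: [-0.483, 0.515, 0.491, 0.51]
force: [-15.5, -2.1, 6.6]
width: -0.0001
```

```bash
python3 - <<'E'
from h import *
from cell import *
s=observe()
print(s['time_s'],s['force'],s['force']@u,indog(s['position']),rel(s,s['position'],Rdown(a,-1)))
E
```

```text
20.5333 [-15.53337156  -2.08320627   6.63539888] -15.397983793307839 [-0.08324539  0.02488144 -0.02492525] (array([0., 0., 0.]), array([ 0.24,  0.11, -0.76]))
```

>>> carry_out:
  rows:
    - {"xyz": [-0.1,-0.4,-0.05],"angular": [0.1,0,-0.4]}
    - {"xyz": [-0.2,-0.6,-0.05],"angular": [0.2,0,-0.7]}
    - {"xyz": [-0.25,-0.75,-0.05],"angular": [0.2,0,-0.7]}
    - {"xyz": [-0.25,-0.75,-0.05],"angular": [0.2,0,-0.7]}

```text
time_s: 20.87
position: [0.5581, -0.0575, -0.0034]
eef_rot: [-0.481, 0.517, 0.493, 0.509]
force: [-19.4, -1.2, 6.7]
width: -0.0002
```

```bash
python3 - <<'E'
from h import *
from cell import *
s=observe()
print(s['time_s'],s['force'],s['force']@u,indog(s['position']),rel(s,s['position'],Rdown(a,-1)))
im=capture('scene'); cv2.imwrite('pics/s18.png',cv2.resize(im[150:210,200:280,::-1],None,fx=10,fy=10,interpolation=cv2.INTER_CUBIC))
im=capture('wrist'); cv2.imwrite('pics/w18.png',im[...,::-1])
for n in ('wedge_toe','wedge_butt','b_edge'): print([ (indog(d['xyz']),d['conf']) for d in spotter.landmark_of('scene',n) if d['xyz'][1]>-.2])
E
```

```text
20.8667 [-19.42803318  -1.16600171   6.68718756] -19.33654756978806 [-0.08335382  0.02504918 -0.02540188] (array([0., 0., 0.]), array([ 0.11,  0.2 , -1.1 ]))
[(array([ 0.06996518,  0.02842523, -0.0017    ]), 0.56), (array([-0.26422342,  0.34832082, -0.0202    ]), 0.52)]
[(array([-0.07121747,  0.02428418,  0.0085    ]), 0.45)]
[(array([0.00568838, 0.00591628, 0.0004    ]), 0.61)]
```

View pics/s18.png

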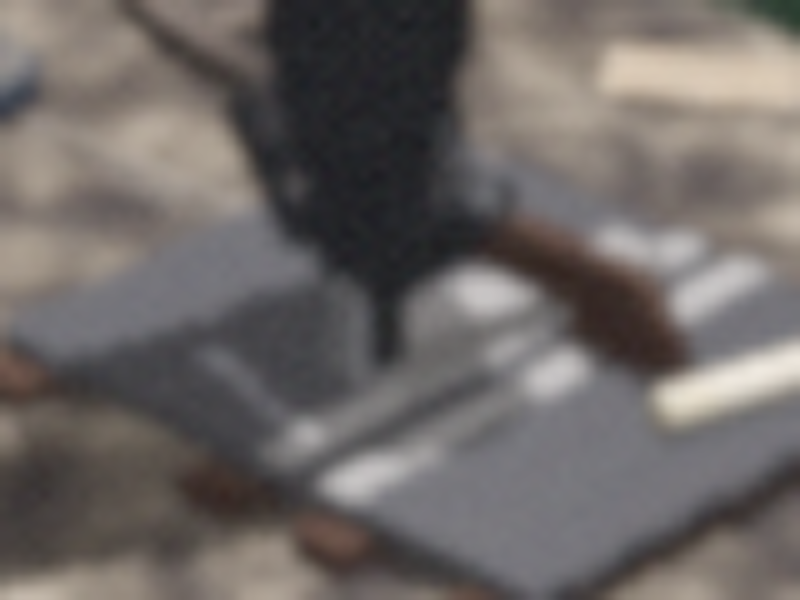

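View pics/w18.png

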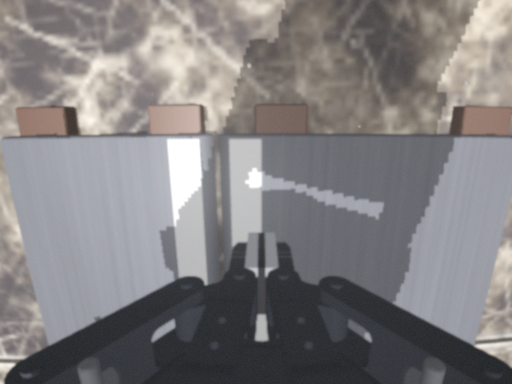

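>>> carry_out:
  rows:
    - {"xyz": [0,0.5,0],"angular": [0.1,0.2,-1.1]}
    - {"xyz": [-0.3,0.8,-0.1],"angular": [0.1,0.2,-1.1]}
    - {"xyz": [-0.4,0.8,-0.1],"angular": [0.1,0.2,-1.1]}
    - {"xyz": [-0.4,0.8,-0.1],"angular": [0.1,0.2,-1.1]}
    - {"xyz": [-0.4,0.8,-0.1],"angular": [0.1,0.2,-1.1]}

```text
time_s: 21.53
position: [0.5516, -0.0585, 0.0017]
eef_rot: [-0.487, 0.513, 0.485, 0.514]
force: [-0.0, -1.0, 0.4]
width: 0.0002
```

```bash
python3 - <<'E'
from h import *
from cell import *
s=observe()
print(s['time_s'],s['force'],indog(s['position']),rel(s,O+u*(-.0835)+v*.024+[0,0,0],Rdown(a,-1)))
E
```

```text
21.5333 [-0.02972971 -0.95349631  0.41402145] [-0.0897941   0.02370804 -0.02028873] (array([ 0.17, -0.63,  0.03]), array([ 0.  , -0.03,  0.16]))
```

>>> carry_out:
  rows:
    - {"xyz": [0,-0.4,0],"angular": [0,0,0]}
    - {"xyz": [0,-0.6,0],"angular": [0,0,0]}
    - {"xyz": [0,-0.75,0],"angular": [0,0,0]}
    - {"xyz": [0,-0.9,0],"angular": [0,0,0]}
    - {"xyz": [0,-1.05,0],"angular": [0,0,0]}
    - {"xyz": [0,-1.15,0],"angular": [0,0,0]}
    - {"xyz": [0,-1.15,0],"angular": [0,0,0]}
    - {"xyz": [0,-1.15,0],"angular": [0,0,0]}

```text
time_s: 22.2
position: [0.5585, -0.0583, 0.0001]
eef_rot: [-0.484, 0.515, 0.489, 0.511]
force: [-13.8, -0.3, 7.0]
width: -0.0003
```

>>> carry_out:
  rows:
    - {"xyz": [0,-0.5,0],"angular": [0,0,-0.5]}
    - {"xyz": [-0.1,-0.6,0],"angular": [0,0,-0.8]}
    - {"xyz": [-0.1,-0.7,0],"angular": [0,0,-0.8]}
    - {"xyz": [-0.1,-0.75,0],"angular": [0,0,-0.8]}
    - {"xyz": [-0.1,-0.75,0],"angular": [0,0,-0.8]}

```text
time_s: 22.62
position: [0.5584, -0.0576, -0.0019]
eef_rot: [-0.483, 0.516, 0.491, 0.51]
force: [-20.4, -1.3, 8.7]
width: 0.0001
```

The push reached 20.4 N and the wedge moved no further. Backing straight off, then lifting away.

>>> carry_out:
  rows:
    - {"xyz": [0,0.6,0],"angular": [0,0,0]}
    - {"xyz": [0,1.5,0],"angular": [0,0,0]}
    - {"xyz": [0,3,0],"angular": [0,0,-0.8]}
    - {"xyz": [-3,4,0],"angular": [0,0,-0.8]}
    - {"xyz": [-7,4,0],"angular": [0,0,-0.8]}
    - {"xyz": [-11,4,0],"angular": [0,0,-0.8]}
    - {"xyz": [-13,0,0],"angular": [0,0,-0.8]}
    - {"xyz": [-14,-4,0],"angular": [0,0,-0.8]}
    - {"xyz": [-16,-8,0],"angular": [0,0,-0.8]}
    - {"xyz": [-18,-12,0],"angular": [0,0,-0.8]}
    - {"xyz": [-20,-14,0],"angular": [0,0,-0.8]}
    - {"xyz": [-20,-14,0],"angular": [0,0,-0.8]}
    - {"xyz": [-20,-14,0],"angular": [0,0,-0.8]}

```text
time_s: 23.7
position: [0.7029, -0.0657, 0.1979]
eef_rot: [-0.488, 0.511, 0.486, 0.514]
force: [-1.1, 0.1, -1.0]
width: 0.0001
```

```bash
python3 - <<'E'
from h import *
from cell import *
s=observe(); ci=camera_info('wrist')
print(s['time_s'],s['force'],s['position'])
im=capture('scene'); cv2.imwrite('pics/s19.png',cv2.resize(im[150:210,200:280,::-1],None,fx=10,fy=10,interpolation=cv2.INTER_CUBIC))
im=capture('wrist'); cv2.imwrite('pics/w19.png',im[...,::-1])
for c in ('scene','wrist'):
  for n in ('wedge_toe','wedge_butt','b_edge'): print(c,n,[ (indog(d['xyz']).round(4),d['conf']) for d in spotter.landmark_of(c,n) if d['xyz'][1]>-.2])
for n in ('weld_square','paint_marker','forged_arm'): print(n,spotter.landmark_of('scene',n)[:2])
E
```

```text
23.7 [-1.05900845  0.10881221 -1.03926933] [ 0.70285598 -0.06570464  0.19791895]
scene wedge_toe [(array([ 0.0708,  0.0274, -0.0005]), 0.54)]
scene wedge_butt [(array([-0.0736,  0.0239,  0.0102]), 0.72)]
scene b_edge [(array([0.0042, 0.0081, 0.0022]), 0.7)]
wrist wedge_toe [(array([0.0683, 0.0263, 0.0038]), 0.77)]
wrist wedge_butt [(array([-0.0723,  0.0238,  0.0113]), 0.93)]
wrist b_edge [(array([ 0.0004,  0.0093, -0.002 ]), 0.6)]
weld_square [{'xyz': [0.6409, -0.3677, 0.0026], 'conf': 0.7}]
paint_marker [{'xyz': [0.6612, -0.1758, 0.0221], 'conf': 0.71}, {'xyz': [0.6456, -0.081, 0.023], 'conf': 0.16}]
forged_arm [{'xyz': [0.3984, 0.2747, 0.0024], 'conf': 0.48}]
```

View pics/w19.png

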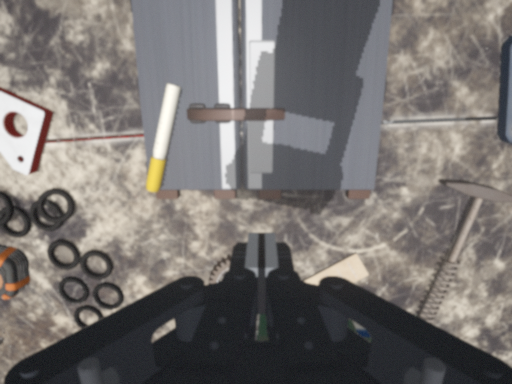

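View pics/s19.png

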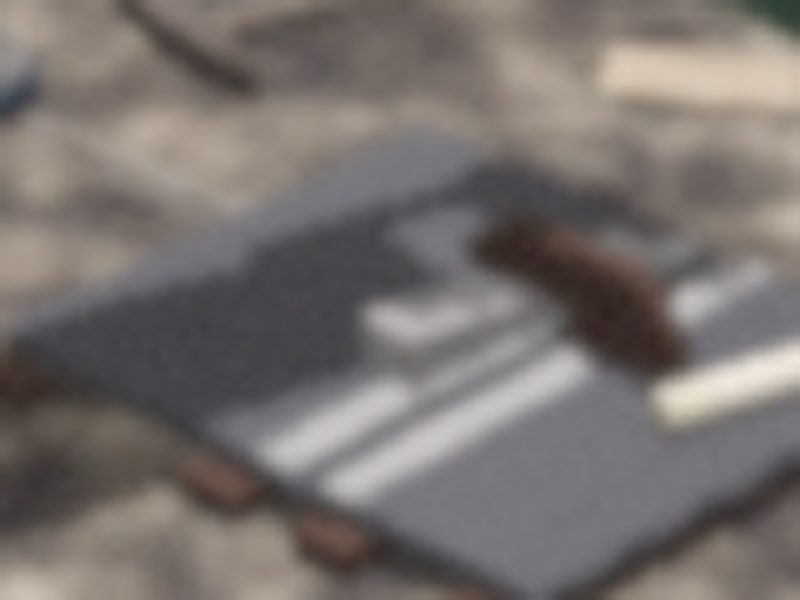

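```bash
python3 - <<'E'
from h import *
import pickle
s,ci=pickle.load(open('w12.pkl','rb'))
for y,z in ((-.008,.022),(.008,.022),(.008,.0235),(.008,.025),(.008,.028)):
    print(y,z,proj('wrist',O+u*-.14+v*y+[0,0,z],ci))
a1=cv2.imread('pics/w12.png')[195:230,190:270]; a2=cv2.imread('pics/w18.png')[120:155,160:280]
cv2.imwrite('pics/st.png',np.vstack([cv2.resize(a1,(800,350)),cv2.resize(a2,(800,233))]))
E
```

```text
-0.008 0.022 [[216.6477527 210.8631505]]
0.008 0.022 [[239.49922744 210.90113024]]
0.008 0.0235 [[239.34856788 211.66333874]]
0.008 0.025 [[239.19587123 212.43591506]]
0.008 0.028 [[238.88420048 214.01302236]]
```

View pics/st.png

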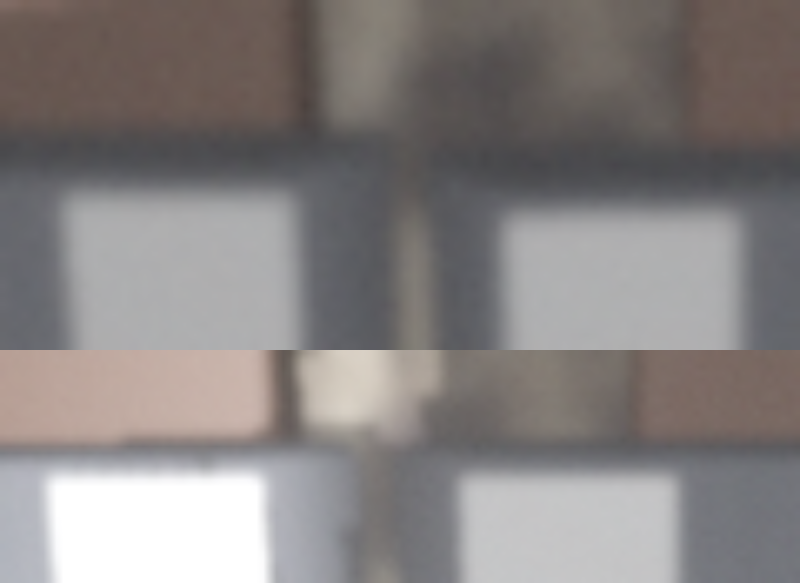

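Before the push, the paint ends at the seam showed a 2 px step, about 4 mm. It is now zero, so B is flush. Handing in.

```bash
python3 - <<'E'
from cell import *
print(order.close_job())
E
```

```text
the job is handed in; nothing more can be done
None
```

The wedge is jammed under the dog's arm, entered from the robot's side, and the robot has let go and moved clear. I handed the job in at about 24 s of the 54 s allowed.

**What I did:** I picked the bright steel wedge from between its look-alikes, entered its thin end on top of plate B, then pushed it in by its butt with the fingers closed. Pushing stopped at 20.4 N measured, and the wedge had already stopped moving.

**Last checks:**
- **Wedge position:** its toe is about 70 mm past the dog's middle and its butt about 73 mm before it, agreed by the scene and wrist cameras.
- **Plate B:** the 2 px step at the seam before the push (about 4 mm) was gone after the first push was released, and also under a later 19 N push. I did not repeat that close-up after the final release.
- **Things lying around:** they look unmoved in the final pictures. I did not compare their positions against the start in numbers.

**What failed or disagreed:**
- **First grasp:** it closed on nothing. The camera images put the fingertips about 39 mm short of the reported TCP, so I corrected for that and the second grasp held.
- **First hard push:** it showed about 10 N upward on the tool, so I backed off and pushed again higher up. About 7–9 N upward was still there on the later pushes, which I take to be friction on the butt face.
- **Push force on the way in:** almost none showed until the toe was about 60 mm in. By the force figures given, contact should have shown earlier.
- **Plate edge by the networks:** the readings scatter from -2 to +2 mm about flush, so I relied on the seam-step comparison.
- **Force on the dog:** it could not be measured directly. I am relying on the 20 N push for it being above 15 N.

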